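# Zero the shaker and find the socket for its platform nut

### The arm

A 7-joint arm with a two-finger parallel gripper is mounted at the origin on a cart in front of the work surface, level with it; the furniture and walls round the work are solid. World frame = base frame: x ahead of the robot, y to its left, z up, the work surface at z = 0. Lengths are in m, angles in rad, forces in N, time in s.
With the tool pointing down it reaches from about 0.4 to 0.925 m from the base axis. Payload 4.1 kg.
Tool frame: the origin (TCP) lies between the finger pads; the fingertips stand 17 mm ahead of it and the grasp point (between the pads) lies 2 mm behind it; z points along the fingers, y is the direction in which the jaws open and shut (so a half turn about z gives the same grasp; the last joint's range is limited). The gripper opens to 85 mm and grips with 20 to 120 N. Pads are 22 mm wide; open, the fingers measure 114 mm over their backs; the gripper's body (76 mm by 85 mm) begins 54 mm behind the grasp point. The pads swing forward as they close: fully open they stand 13 mm farther back than shut.
Start: joints at [1.203, 0.398, 0.045, 1.537, -0.019, 1.207, -0.051], TCP at [0.173, -0.627, 0.248] pointing down, gripper open.
Joint ranges: [-2.82, 2.82], [-0.49, 2.23], [-1.37, 1.46], [0, 2.46], [-1.36, 4.5], [0.23, 2], [-2.94, 2.94]. Speed limits (rad/s): [2.57, 2.57, 3.14, 3.14, 3.14, 3.14, 3.14].

### API

Orientations are given as a unit quaternion [x, y, z, w].
In Python, from workcell import bot, eyes gives the robot as it stands. The module is installed in compiled form; this text tells all that it offers.
- The arm moves only by the tool drive_tool, never from a script. Its argument "deltas" is a list of rows, each an object of numbers: "dx", "dy", "dz": the shift along the tool's x, y, z as a fraction of full scale; "ax", "ay", "az": the turn, a rotation vector about the tool's x, y, z as a fraction of full scale. A call has 1 to 10 rows; each row is the pose to reach, as a shift and turn from the pose commanded when the call began, along the tool's axes at that moment, turning the shorter way round; what a row does not reach only later rows make up. Full scale, the value 1, is 400 mm for a shift and 180 degrees for a turn. A row lasts 1/12 s, in which the tool goes at most 41.7 mm and 7.16 degrees, less where a joint would pass 70% of its speed; a pose out of reach is approached as far as the arm can. A call with a number of a shift or a turn outside -1 to 1 is refused whole. A call with a gripper value outside its range is refused whole. "hand" is the opening, from -1 (shut) to 1 (fully open), set as the call begins (left out, the last holds). The fingers move at their own pace and stop on an object; "force" is the grip in N (left out, the last holds). Time passes only in rows, so rows that repeat a pose let the fingers close. It gives the time, the measured TCP pose, the force and the opening at its end, in the units of the state.
- bot.read_state(): the state, without advancing time (a new reading comes with each control period).
- eyes.get_image(name): name is "scene" or "top"; returns (picture, depth): 384x512x3 uint8, blue, green, red; 384x512 float32, m along the optical axis (not along the pixel's ray), 0 where there is no reading.
- eyes.camera_info(name): a dict with "K" (3x3 intrinsics, pixels), "k1" (the pictures are not rectified: a ray, as slopes to the right and down, at radius r is drawn at 1 + k1 r^2 times it, then the intrinsics apply), "rvec" (rotation vector, rad) and "tvec" (3), from world to camera coordinates, as OpenCV has them. Camera axes: x right, y down, z forward; pixel columns grow to the right and rows downward; lengths in m; the calibration is good to about 2 mm. A picture is of the moment at which its call begins. camera_info takes no time and is no camera call.
- bot.hand_in(): hands the job in, once; it reports no verdict.
The state is a dict: "time": time; "joints": joint angles; "joint_vel": joint speeds; "effort": joint torques, N m; "position": TCP position; "tool_rot": TCP orientation; "force": force on the tool from outside, world axes, zero at the start; "ft_torque": the same for the moment, N m; "opening": finger opening in m.
Only numpy, scipy, OpenCV 4.12 (cv2) and the standard library are available. Lean on these libraries where they do the work, as an engineer would, in place of code of your own. Each camera call takes 0.05 s, during which the arm holds its last target.

### The job

The platform of the small orbital shaker is to come off. First slide the shaker's speed slider fully home to zero, the end where the marks of its scale are shortest, so that it cannot start up under the tool. Then try the sockets from the tray, one at a time, on the platform's hex nut until you find the one that goes right down over it, standing any socket that does not fit back upright in the tray. Finish while still gripping the fitting socket, fully seated and upright on the nut: do not let go of it, do not knock over a socket, and leave the other things on the bench where they are.

Things in the scene. Friction and masses are not known exactly. Their poses are not given: they have to be found in the camera images.
- shaker: white orbital shaker, fixed to the bench, base 190 (x) x 160 (y) x 40 mm. Origin: under its centre; -x is its front. Front deck (x -95..-30 mm) with the slider; behind it an aluminium platform 124x148 mm, centre at x +31 mm, top at z 68 mm, with a side bar along each y edge (y +-64 mm, top 86 mm). The nut stands at x +31, y 0.
- speed_slider (a joint): position of the speed slider, m: 0 = zero speed, end stop at the shaker's +y end of the track (shortest scale marks, left seen from its front); 0.060 = full speed, towards the shaker's -y. Moves stiffly (about 1.5 N) and stays where it is left.
- slider_cap (a point): centre of the top of the slider's black cap. Cap 22 mm (shaker x) x 14 mm (shaker y, its direction of travel) at the foot, 20 x 10 mm above, 18 mm tall; its top is 60 mm above the bench, the deck round it 42 mm. Axes as the shaker's.
- nut: steel hex nut, 19 mm across flats, 11 mm high with a chamfered top, stud end 11.6 mm thick to 17 mm. Origin: on its axis at its underside, 70 mm above the bench, on the face of a 42 mm washer on which a fitting socket's mouth comes to rest. Two flats face its +x and -x. Too tight to turn by hand; turned at random about z.
- socket_a: one of three deep steel sockets that look the same: 70 mm tall, mouth down. Lower 40 mm round, 30 mm across; above z = 43 mm an outside hexagon 32 mm across flats, in line with the mouth's hexagon. Mouth 34 mm deep. About 0.22 kg. Origin: centre of the mouth face (underside), z up; two flats of each hexagon face its +x and -x. Whether it fits the nut is not known beforehand.
- socket_b: one of three deep steel sockets that look the same: 70 mm tall, mouth down. Lower 40 mm round, 30 mm across; above z = 43 mm an outside hexagon 32 mm across flats, in line with the mouth's hexagon. Mouth 34 mm deep. About 0.22 kg. Origin: centre of the mouth face (underside), z up; two flats of each hexagon face its +x and -x. Whether it fits the nut is not known beforehand.
- socket_c: one of three deep steel sockets that look the same: 70 mm tall, mouth down. Lower 40 mm round, 30 mm across; above z = 43 mm an outside hexagon 32 mm across flats, in line with the mouth's hexagon. Mouth 34 mm deep. About 0.22 kg. Origin: centre of the mouth face (underside), z up; two flats of each hexagon face its +x and -x. Whether it fits the nut is not known beforehand.
- socket_tray: dark steel tray, fixed, 56 (x) x 184 (y) x 18 mm (72 mm over a lip on each long side), walls 4 mm; three cells in a row along y, 60 mm apart (centres at y -60, 0, +60 mm), each about 48 x 56 mm inside, floor at z 4 mm. At the start one socket stands in each cell, mixed. One socket fits, about 1 mm play on each side; the other two are too narrow and stop on top of the nut, about 11 mm higher.
- timer: bystander: small white bench timer with a wedge back, 38x64x61 mm; origin under its centre
- stapler: bystander: black desk stapler, 32x137x44 mm; origin under its centre
- marker: bystander: black marker pen lying on the bench, 15x128x15 mm; origin under its centre
- dropper: bystander: small brown dropper bottle with a black cap, 29x29x68 mm; origin under its centre
- note_pad: bystander: yellow block of sticky notes, 67x68x21 mm; origin under its centre
- forceps: bystander: steel forceps lying on the bench, 15x128x8 mm; origin under its centre
There are look-alikes about, which are no part of the job. Leave any purple or yellow look-alike of the socket_b alone.

How it is judged:
By the outcome, as a careful person would: the job done as asked, in the order asked, and still so for the second after the job is handed in, while the arm keeps its last pose, push and grip.
It also fails if it takes over 72 s, if anything falls off the work surface, if the arm or the gripper's body presses on something with over 40 N, if the wrist force passes 120 N, or if a joint passes its speed limit or range.

## Working session

There is one attempt and no reset: what is moved stays moved. The work goes in short steps, Python scripts to look and compute and a tool call to move; the robot and the scene stay as the last step left them, time stands still between calls to the robot, and variables do not carry over. Pictures are saved under pics/ and viewed, and the job is handed in when it is done.

Besides the shell and the picture viewer there is one more tool, called as name([rows], argument=value, ...), one row to a line, values as JSON. drive_tool: Moves the arm, as the interface text tells. Its arguments: {"type":"object","properties":{"deltas":{"type":"array"},"hand":{"type":"number"},"force":{"type":"number"}},"required":["deltas"]}

```bash
mkdir -p pics; ls
python3 - <<'E'
from workcell import bot, eyes
import cv2, numpy as np
print(bot.read_state())
for n in ("scene","top"):
    p,d=eyes.get_image(n); cv2.imwrite(f"pics/{n}0.png",p); np.save(f"pics/{n}0.npy",d)
    print(n,eyes.camera_info(n))
E
```

```text
pics
{'time': 0.0, 'joints': array([ 1.20299752,  0.39918334,  0.04504166,  1.5378788 , -0.01870713,
        1.20690186, -0.05069864]), 'joint_vel': array([-0.0001128 ,  0.00065395, -0.0017424 , -0.00232523,  0.00101736,
        0.00095667,  0.00076329]), 'effort': array([ 8.77741127e-05, -4.75130832e+01,  1.36472091e+00, -2.54213279e+01,
        1.15587964e-02,  9.45341686e-03, -1.95312907e-05]), 'position': array([ 0.17248347, -0.62607297,  0.24726972]), 'tool_rot': array([ 9.90974565e-01,  1.34046492e-01, -1.95229175e-04, -9.55092652e-04]), 'force': array([-0.2509797 ,  0.001021  ,  0.41151111]), 'ft_torque': array([ 0.02567683, -0.01834633, -0.05170196]), 'opening': 0.08538711512084295}
scene {'K': array([[367.20798336,   0.        , 252.37027712],
       [  0.        , 367.20798336, 190.99593113],
       [  0.        ,   0.        ,   1.        ]]), 'k1': -0.0291888238530533, 'rvec': array([ 1.0098301 , -2.18768049,  1.28272166]), 'tvec': array([0.3083814 , 0.27826853, 0.98221478])}
top {'K': array([[499.38172742,   0.        , 253.84323933],
       [  0.        , 499.38172742, 189.07245809],
       [  0.        ,   0.        ,   1.        ]]), 'k1': -0.1632656189469455, 'rvec': array([ 1.51204299, -2.52631743,  0.40339377]), 'tvec': array([0.22924523, 0.43833061, 1.54273991])}
```

View pics/scene0.png

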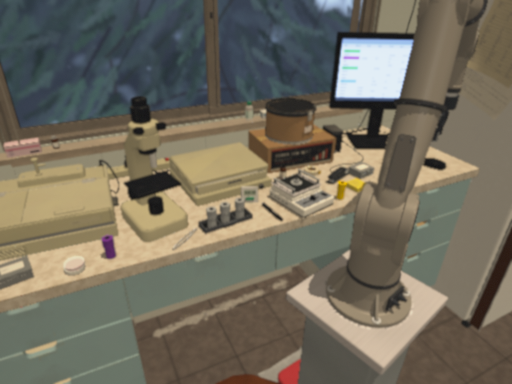

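View pics/top0.png

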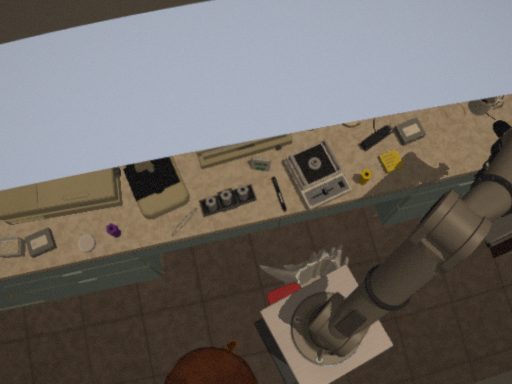

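```bash
cat > h.py <<'E'
import cv2, numpy as np
from workcell import bot, eyes
def cam(n):
    c=eyes.camera_info(n); R=cv2.Rodrigues(np.array(c['rvec']))[0]; return c['K'],c['k1'],R,np.array(c['tvec'])
def dist(k1): return np.array([k1,0,0,0,0.])
def proj(n,P):
    K,k1,R,t=cam(n); return cv2.projectPoints(np.atleast_2d(np.array(P,float)),R,t,K,dist(k1))[0].reshape(-1,2)
def rays(n,uv):
    K,k1,R,t=cam(n)
    s=cv2.undistortPointsIter(np.array(uv,float).reshape(-1,1,2),K,dist(k1),None,None,(3,50,1e-9)).reshape(-1,2)
    return np.c_[s,np.ones(len(s))],R,t
def atz(n,uv,z):
    s,R,t=rays(n,uv); C=-R.T@t; d=s@R; return C+d*((z-C[2])/d[:,2])[:,None]
def cloud(n,D):
    h,w=D.shape; v,u=np.mgrid[:h,:w]; s,R,t=rays(n,np.c_[u.ravel(),v.ravel()])
    return ((s*D.reshape(-1,1)-t)@R).reshape(h,w,3)
def snap(n,name):
    p,d=eyes.get_image(n); cv2.imwrite(f"pics/{name}.png",p); np.save(f"pics/{name}.npy",d); return p,d
def crop(p,x0,y0,x1,y1,f,name): cv2.imwrite(f"pics/{name}.png",cv2.resize(p[y0:y1,x0:x1],None,fx=f,fy=f,interpolation=cv2.INTER_CUBIC))
E
python3 - <<'E'
from h import *
p=cv2.imread('pics/top0.png'); crop(p,190,130,390,230,4,'c1')
crop(cv2.imread('pics/scene0.png'),190,150,350,240,5,'c2')
for n in('scene','top'):
    K,k,R,t=cam(n);print(n,-R.T@t)
    d=np.load(f'pics/{n}0.npy');X=cloud(n,d)
    for uv in ([(316,163),(325,190),(228,198),(211,202),(243,193),(366,175)] if n=='top' else [(295,182),(226,212),(212,212),(239,203)]):print(uv,X[uv[1],uv[0]].round(3))
E
```

```text
scene [-0.3349363   0.70911413  0.72267085]
(295, 182) [ 0.477 -0.216  0.072]
(226, 212) [0.507 0.088 0.049]
(212, 212) [0.509 0.143 0.071]
(239, 203) [0.497 0.039 0.07 ]
top [0.04125772 0.22598805 1.60373337]
(316, 163) [ 0.476 -0.227  0.078]
(325, 190) [ 0.384 -0.209  0.064]
(228, 198) [0.508 0.082 0.07 ]
(211, 202) [0.52  0.137 0.076]
(243, 193) [0.499 0.032 0.075]
(366, 175) [ 0.363 -0.353  0.07 ]
```

View pics/c1.png

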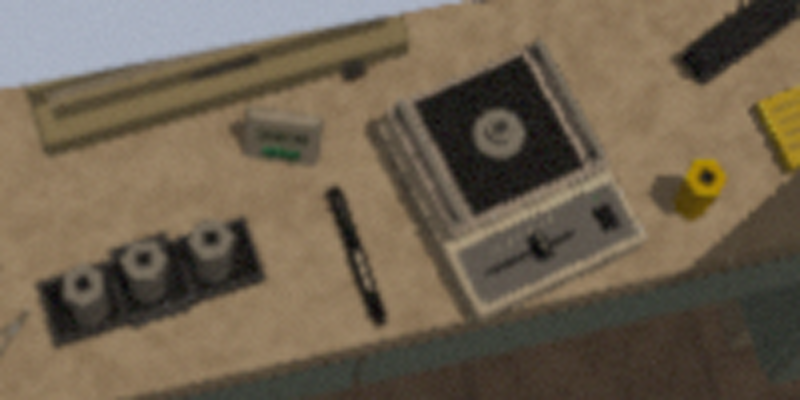

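View pics/c2.png

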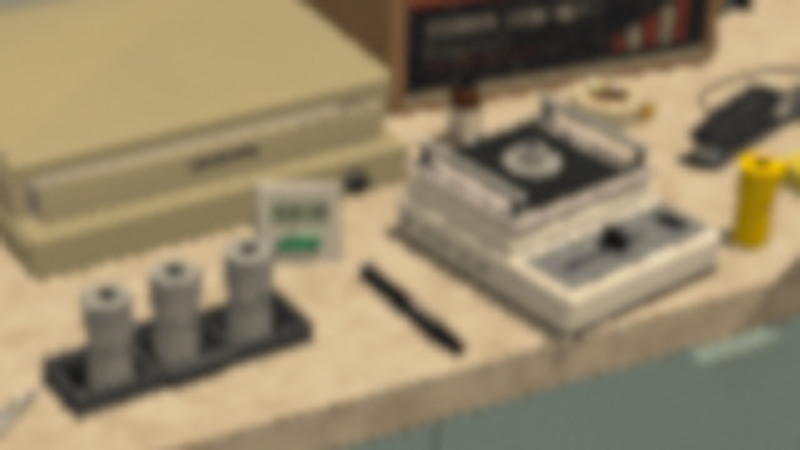

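Run:
```python
from h import *
for n in('top','scene'):
    d=np.load(f'pics/{n}0.npy');X=cloud(n,d)
    inb=lambda a,b,c,e:(X[...,0]>a)&(X[...,0]<b)&(X[...,1]>c)&(X[...,1]<e)&(d>0)
    m=inb(.3,.62,-.32,-.08)
    h,b=np.histogram(X[m][:,2],bins=np.arange(-.01,.12,.005)); print(n,h)
    for lo,hi in((.03,.1),(.058,.08)):
        P=X[m&(X[...,2]>lo)&(X[...,2]<hi)][:,:2].astype(np.float32)
        print(lo,len(P),cv2.minAreaRect(P))
    m2=inb(.43,.58,-.02,.2)
    P=X[m2&(X[...,2]>.06)&(X[...,2]<.09)]
    crit=(3,50,1e-5)
    _,l,c=cv2.kmeans(P[:,:2].astype(np.float32),3,None,crit,10,cv2.KMEANS_PP_CENTERS)
    for i in range(3): print(c[i],np.median(P[l[:,0]==i],0),len(P[l[:,0]==i]))
    P=X[m2&(X[...,2]>.010)&(X[...,2]<.1)][:,:2].astype(np.float32); print('tray',cv2.minAreaRect(P))
```

```text
top [157 692 905 333  75  55  63  62 133 349 527 216  72  64 304 678 356  66
  68  72  31   0   0   0   0]
0.03 2936 ((0.48431098461151123, -0.19036740064620972), (0.2828083336353302, 0.2079046219587326), 3.6734774112701416)
0.058 1442 ((0.5034211277961731, -0.20758558809757233), (0.23775425553321838, 0.17662549018859863), 25.473140716552734)
[0.51831377 0.08637249] [0.51840919 0.08644126 0.07471781] 90
[0.5230865  0.13911927] [0.52300312 0.13955007 0.07415486] 99
[0.50874704 0.03065439] [0.50927357 0.0310969  0.07392008] 93
tray ((0.5105735659599304, 0.09464721381664276), (0.23685023188591003, 0.11114706099033356), 76.37335968017578)
scene [ 58 181 579  67  96 110 100 110 105 156 409 129 133  47 125 359  84  36
  63  39   0   0   0   0   0]
0.03 1685 ((0.4880099892616272, -0.18909037113189697), (0.22560924291610718, 0.2715536653995514), 87.2774887084961)
0.058 614 ((0.5125837326049805, -0.22933875024318695), (0.24156680703163147, 0.22238317131996155), 23.33090591430664)
[0.50562006 0.03071108] [0.50473868 0.03057178 0.07316601] 72
[0.5198696  0.13880683] [0.51835635 0.14027298 0.07357789] 81
[0.51537585 0.08710436] [0.5145997  0.08775166 0.07386319] 74
tray ((0.5222088098526001, 0.09838580340147018), (0.21986939013004303, 0.07520419359207153), 79.3497314453125)
```

```bash
cat > ov.py <<'E'
from h import *
def T(p,L):
    c,s=np.cos(p[2]),np.sin(p[2]);L=np.array(L,float);return np.c_[p[0]+c*L[:,0]-s*L[:,1],p[1]+s*L[:,0]+c*L[:,1],L[:,2]]
def rect(x0,x1,y0,y1,z):return [(x0,y0,z),(x1,y0,z),(x1,y1,z),(x0,y1,z)]
def circ(x,y,r,z,n=24):
    a=np.arange(n)*2*np.pi/n;return [(x+r*np.cos(t),y+r*np.sin(t),z) for t in a]
SH=[rect(-.095,.095,-.08,.08,.0),rect(-.095,.095,-.08,.08,.04),rect(-.031,.093,-.074,.074,.068),circ(.031,0,.021,.07),circ(.031,0,.0058,.087)]
TR=[rect(-.028,.028,-.092,.092,.018),rect(-.036,.036,-.092,.092,.018)]
for y in(-.06,0,.06): TR+= [rect(-.024,.024,y-.028,y+.028,.018)]
def draw(n,img,items,box,f,name):
    x0,y0,x1,y1=box;im=cv2.resize(img[y0:y1,x0:x1],None,fx=f,fy=f,interpolation=cv2.INTER_CUBIC)
    for p,ls,col in items:
        for l in ls:
            q=(proj(n,T(p,l))+.5-[x0,y0])*f-.5
            cv2.polylines(im,[np.round(q*8).astype(np.int32)],True,col,1,cv2.LINE_AA,3)
    cv2.imwrite(f'pics/{name}.png',im)
E
python3 - <<'E'
from ov import *
from scipy.optimize import least_squares
L=[(-.095,.08,.04),(-.095,-.08,.04),(.031,0,.07)]
uv=np.array([(310.5,208.5),(351,189),(314.4,163.5)])
sh=least_squares(lambda p:(proj('top',T(p,L))-uv).ravel(),[.44,-.22,.2]);print(sh.x,sh.fun)
tr=[.513,.0855,np.arctan2(-(.5235-.509),.1395-.031)*-1*-1]
print(tr)
for n,b,f in(('top',(190,130,390,230),4),('scene',(190,150,350,240),5)):
    draw(n,cv2.imread(f'pics/{n}0.png'),[(sh.x,SH,(0,0,255)),(tr,TR,(0,255,0))],b,f,'o1'+n)
E
```

```text
[ 0.44904651 -0.2216247  -0.04057226] [-0.84940934  0.51984181  1.13063119 -0.33780148 -0.2550979  -0.23268979]
[0.513, 0.0855, np.float64(-0.1328533735190191)]
```

View pics/o1top.png

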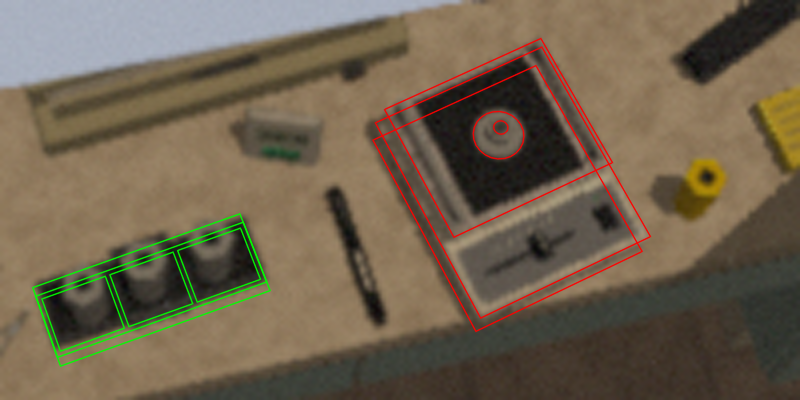

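View pics/o1scene.png

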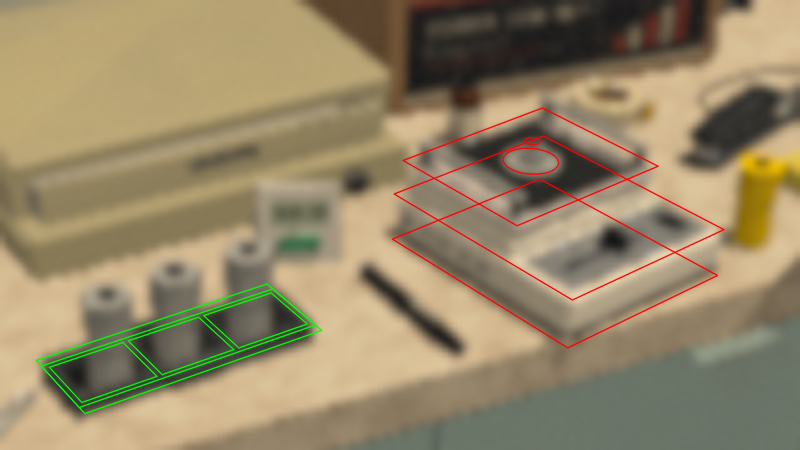

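Run:
```python
from h import *
crop(cv2.imread('pics/top0.png'),278,134,358,214,8,'t2')
crop(cv2.imread('pics/scene0.png'),262,160,342,226,9,'s2')
```

```text
(no output)
```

View pics/t2.png

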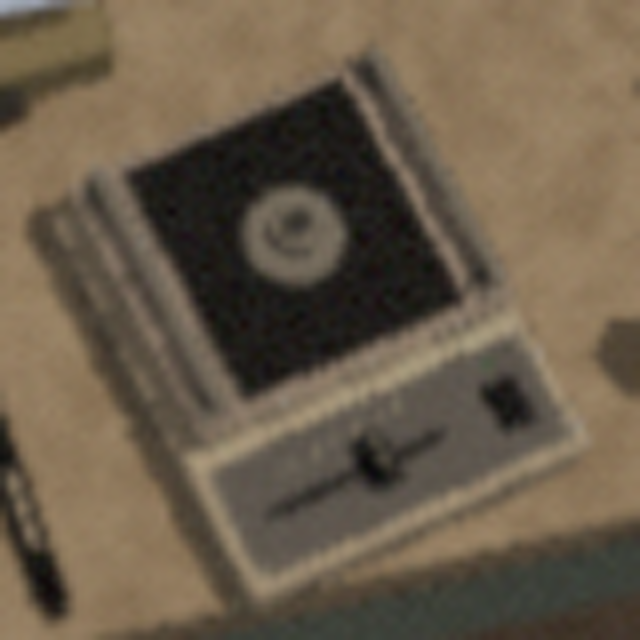

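View pics/s2.png

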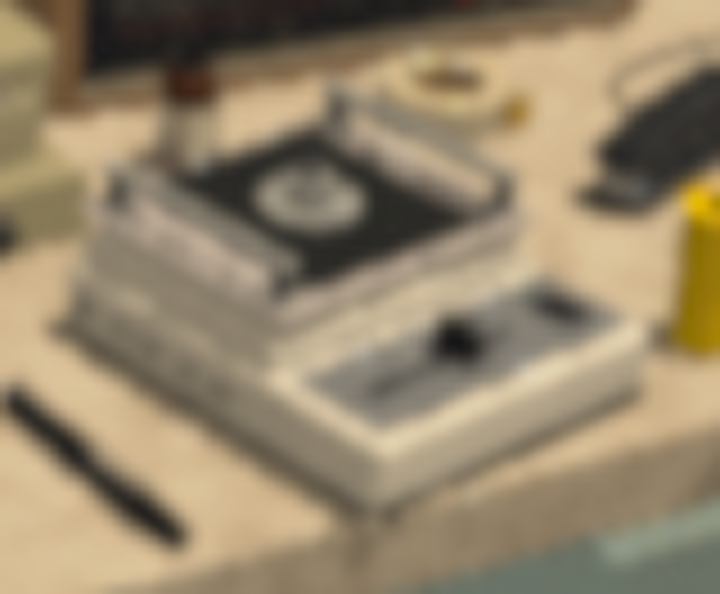

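Run:
```python
from h import *
c=lambda p:((np.array(p,float)+.5)/8-.5+[278,134])
def yaw(n,a,b,z,perp):
    P=atz('top',c([a,b]),z); d=P[1]-P[0]; print(n,np.degrees(np.arctan2(d[1],d[0])-(0 if not perp else np.pi/2)).round(2),P.round(4).tolist(),np.hypot(*d[:2]).round(4))
yaw('frontedge',(588,440),(258,598),.04,1)
yaw('deckrear',(515,322),(195,465),.042,1)
yaw('track',(445,432),(270,512),.042,1)
yaw('rightblk',(460,298),(345,78),.068,0)
yaw('leftblk',(243,398),(130,175),.068,0)
yaw('blkfront',(460,298),(243,398),.068,1)
yaw('blkrear',(345,78),(130,175),.068,1)
print(atz('top',c([(294,236)]),.07), atz('top',c([(375,460)]),.06))
cs=lambda p:((np.array(p,float)+.5)/9-.5+[262,160])
print('scene washer',atz('scene',cs([(311,197)]),.07),'cap',atz('scene',cs([(458,332)]),.06))
print(atz('scene',cs([(375,512),(640,400),(60,325)]),0.),atz('scene',cs([(378,458),(648,335)]),.04))
```

```text
frontedge -2.33 [[0.3529, -0.2947, 0.04], [0.3592, -0.1395, 0.04]] 0.1554
deckrear -3.47 [[0.4114, -0.2943, 0.042], [0.4204, -0.1447, 0.042]] 0.1498
track -3.15 [[0.3837, -0.2433, 0.042], [0.3882, -0.1618, 0.042]] 0.0816
rightblk -4.47 [[0.425, -0.271, 0.068], [0.5322, -0.2794, 0.068]] 0.1075
leftblk -4.18 [[0.4297, -0.1701, 0.068], [0.5366, -0.1779, 0.068]] 0.1072
blkfront -2.7 [[0.425, -0.271, 0.068], [0.4297, -0.1701, 0.068]] 0.101
blkrear -2.52 [[0.5322, -0.2794, 0.068], [0.5366, -0.1779, 0.068]] 0.1015
[[ 0.48038473 -0.22373931  0.07      ]] [[ 0.38305877 -0.20635293  0.06      ]]
scene washer [[ 0.48037783 -0.22579596  0.07      ]] cap [[ 0.3766515  -0.20160296  0.06      ]]
[[ 0.36838902 -0.15081652  0.        ]
 [ 0.35443906 -0.30013409  0.        ]
 [ 0.55594507 -0.15494394  0.        ]] [[ 0.35419895 -0.13213031  0.04      ]
 [ 0.34643788 -0.28759753  0.04      ]]
```

Run:
```python
from ov import *
for n,k in(('top',12),('scene',6)):
    A=[eyes.get_image(n)[0].astype(np.float32) for _ in range(k)]
    print(n,np.std(A,0).mean()); np.save(f'pics/avg_{n}.npy',np.mean(A,0))
t=np.load('pics/avg_top.npy');s=np.load('pics/avg_scene.npy')
def c(p,x0,y0,x1,y1,f):
    q=p[y0:y1,x0:x1];q=cv2.resize(q,None,fx=f,fy=f,interpolation=cv2.INTER_CUBIC);lo,hi=np.percentile(q,[.5,99.5]);return np.clip((q-lo)/(hi-lo)*255,0,255).astype(np.uint8)
a=c(t,305,154,325,174,20);b=c(s,286,172,306,192,20)
cv2.imwrite('pics/nut.png',np.hstack([a,b]))
a=c(t,196,180,260,220,12);cv2.imwrite('pics/sock.png',a)
print(bot.read_state()['time'])
```

```text
top 1.7941093
scene 0.42195266
1.0
```

View pics/nut.png

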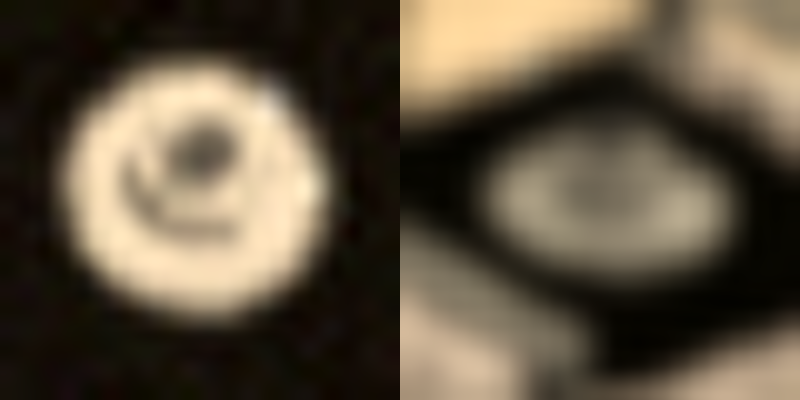

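View pics/sock.png

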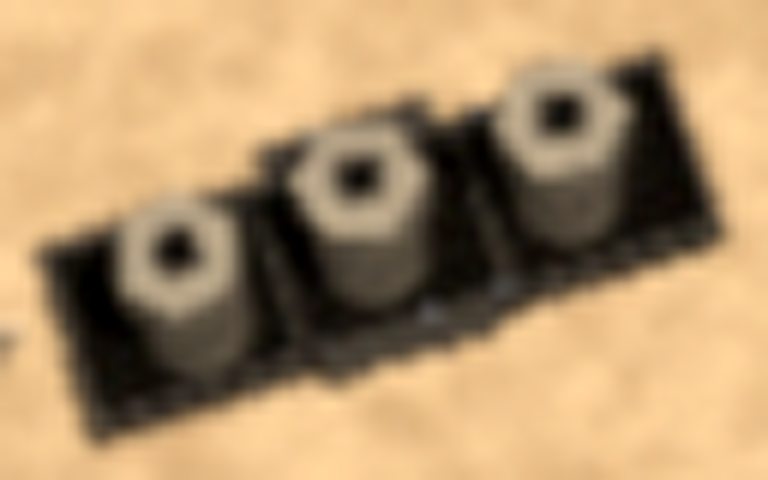

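```bash
cat > fit.py <<'E'
from ov import *
t=np.load('pics/avg_top.npy')
def c(p,x0,y0,x1,y1,f):
    q=p[y0:y1,x0:x1];q=cv2.resize(q,None,fx=f,fy=f,interpolation=cv2.INTER_CUBIC);lo,hi=np.percentile(q,[.5,99.5]);return np.clip((q-lo)/(hi-lo)*255,0,255).astype(np.uint8)
def hexa(af,z,r0=30):
    a=np.radians(np.arange(6)*60+r0);r=af/np.sqrt(3);return [(r*np.cos(x),r*np.sin(x),z) for x in a]
def over(n,im,p,loops,x0,y0,f,col):
    for l in loops:
        q=(proj(n,T(p,l))+.5-[x0,y0])*f-.5
        cv2.polylines(im,[np.round(q*8).astype(np.int32)],True,col,1,cv2.LINE_AA,3)
E
python3 - <<'E'
from fit import *
out=[]
for y in(0,12,24,36,48,-6):
    im=c(t,305,154,325,174,13); over('top',im,(.4804,-.2242,np.radians(y)),[hexa(.019,.07),hexa(.019,.0805),circ(0,0,.0058,.087),circ(0,0,.021,.07)],305,154,13,(0,0,255)); cv2.putText(im,str(y),(5,20),0,.6,(255,255,255));out.append(im)
cv2.imwrite('pics/nutfit.png',np.vstack([np.hstack(out[:3]),np.hstack(out[3:])]))
E
```

```text
(no output)
```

View pics/nutfit.png

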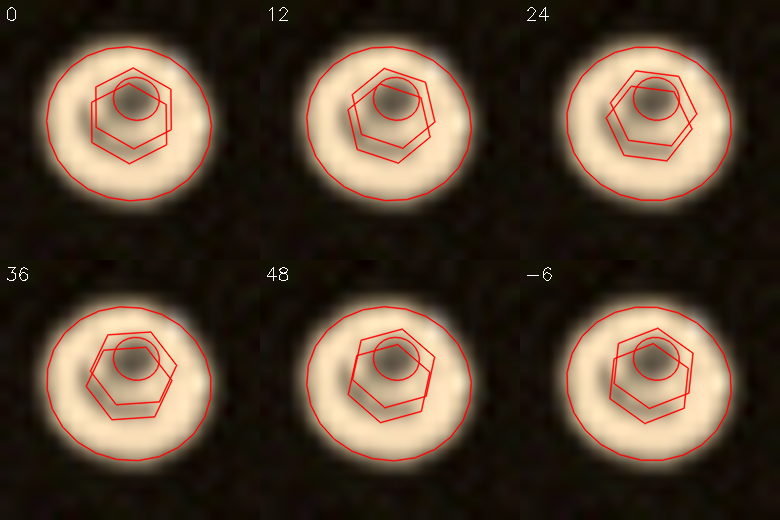

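```bash
cat > nutfit.py <<'E'
from fit import *
from scipy.optimize import minimize
def masks(n,x,y,yaw,sig,box,ss=16):
    x0,y0,x1,y1=box;W,H=(x1-x0)*ss,(y1-y0)*ss
    def fill(P,m=None):
        q=(proj(n,P)+.5-[x0,y0])*ss-.5
        im=np.zeros((H,W),np.float32);cv2.fillPoly(im,[np.round(q*16).astype(np.int32)],1,shift=4);return im
    C=np.array([x,y,0.])
    layers=[fill(np.array(circ(x,y,.021,.07,48)))]
    hb=T((x,y,yaw),hexa(.019,.07));ht=T((x,y,yaw),hexa(.019,.0795));
    camc=-cam(n)[2].T@cam(n)[3]
    for i in range(6):
        j=(i+1)%6; mid=(hb[i]+hb[j])/2; nrm=(mid-C)[:2]
        if nrm@(camc-mid)[:2]>0.1*np.hypot(*nrm)*np.hypot(*(camc-mid)[:2]): layers.append(fill(np.array([hb[i],hb[j],ht[j],ht[i]])))
    layers.append(np.maximum(fill(ht),fill(np.array(circ(x,y,.0095,.081,32)))))
    # stud side + top
    b=fill(np.array(circ(x,y,.0058,.081,24)))
    for k in range(1,6): b=np.maximum(b,fill(np.array(circ(x,y,.0058,.081+.001*k,24))))
    layers.append(b); layers.append(fill(np.array(circ(x,y,.0058,.087,24))))
    vis=[np.ones((H,W),np.float32)]
    for l in layers:
        for v in vis: v*=(1-l)
        vis.append(l.copy())
    return [cv2.resize(cv2.GaussianBlur(v,(0,0),sig*ss),(x1-x0,y1-y0),interpolation=cv2.INTER_AREA) for v in vis]
def cost(q,n,img,box):
    M=masks(n,q[0],q[1],q[2],abs(q[3])+.2,box);A=np.stack([m.ravel() for m in M],1);b=img[box[1]:box[3],box[0]:box[2]].mean(2).ravel()
    v=np.linalg.lstsq(np.r_[A,1e-2*np.eye(A.shape[1])],np.r_[b,np.zeros(A.shape[1])],rcond=None)[0]
    return np.sqrt(np.mean((A@v-b)**2))
E
python3 - <<'E'
from nutfit import *
for n,box in(('top',(306,155,324,173)),('scene',(287,175,306,190))):
    img=np.load(f'pics/avg_{n}.npy')
    for y in range(0,60,6):
        r=minimize(lambda q:cost((.4804+q[0]/1000,-.2245+q[1]/1000,np.radians(y),q[2]),n,img,box),[0.,0.,.5],method='Nelder-Mead',options=dict(maxfev=120,initial_simplex=[[0,0,.5],[2,0,.5],[0,2,.5],[0,0,.9]]))
        print(n,y,round(r.fun,3),r.x.round(2))
E
```

```text
top 0 3.054 [0.46 0.67 0.56]Traceback (most recent call last):
  File "<stdin>", line 5, in <module>
    res = _minimize_neldermead(fun, x0, args, callback, bounds=bounds,
                               **options)
    fxr = func(xr)
    fx = function(np.copy(x), *(wrapper_args + args))
  File "<stdin>", line 5, in <lambda>
  File "nutfit.py", line 26, in cost
    M=masks(n,q[0],q[1],q[2],abs(q[3])+.2,box);A=np.stack([m.ravel() for m in M],1);b=img[box[1]:box[3],box[0]:box[2]].mean(2).ravel()
  File "nutfit.py", line 15, in masks
    layers.append(np.maximum(fill(ht),fill(np.array(circ(x,y,.0095,.081,32)))))
                             ~~~~^^^^
  File "nutfit.py", line 6, in fill
    q=(proj(n,P)+.5-[x0,y0])*ss-.5
       ~~~~^^^^^
  File "h.py", line 7, in proj
    K,k1,R,t=cam(n); return cv2.projectPoints(np.atleast_2d(np.array(P,float)),R,t,K,dist(k1))[0].reshape(-1,2)
             ~~~^^^
  File "h.py", line 4, in cam
    c=eyes.camera_info(n); R=cv2.Rodrigues(np.array(c['rvec']))[0]; return c['K'],c['k1'],R,np.array(c['tvec'])
ValueError: time passes only in moves, steps and waits
```

```bash
sed -i 's/^def cam/from functools import lru_cache\n@lru_cache\ndef cam/' h.py
python3 - <<'E'
from nutfit import *
for n,box in(('top',(306,155,324,173)),('scene',(287,175,306,190))):
    img=np.load(f'pics/avg_{n}.npy')
    for y in range(0,60,6):
        r=minimize(lambda q:cost((.4804+q[0]/1000,-.2245+q[1]/1000,np.radians(y),q[2]),n,img,box),[0.,0.,.5],method='Nelder-Mead',options=dict(maxfev=120,initial_simplex=[[0,0,.5],[2,0,.5],[0,2,.5],[0,0,.9]]))
        print(n,y,round(r.fun,3),r.x.round(2))
E
```

```text
top 0 3.054 [0.46 0.67 0.56]
top 6 3.055 [0.46 0.67 0.56]
top 12 3.031 [0.46 0.67 0.56]
top 18 3.025 [0.58 0.58 0.54]
top 24 3.043 [0.6  0.58 0.54]
top 30 3.103 [0.64 0.57 0.53]
top 36 3.203 [0.59 0.59 0.5 ]
top 42 3.421 [0.58 0.58 0.51]
top 48 3.595 [0.49 0.65 0.5 ]
top 54 3.016 [0.65 0.55 0.55]
scene 0 31.664 [-1.12  0.67  0.31]
scene 6 31.665 [-1.08  0.75  0.31]
scene 12 31.666 [-1.07  0.73  0.3 ]
scene 18 31.668 [-1.16  0.84  0.31]
scene 24 31.668 [-1.15  0.77  0.3 ]
scene 30 31.669 [-1.12  0.8   0.31]
scene 36 31.67 [-0.96  0.86  0.32]
scene 42 31.671 [-1.09  0.7   0.32]
scene 48 31.669 [-1.09  0.7   0.32]
scene 54 31.667 [-1.08  0.71  0.3 ]
```

Run:
```python
from nutfit import *
n='top';box=(306,155,324,173);img=np.load('pics/avg_top.npy')
g=img[box[1]:box[3],box[0]:box[2]].mean(2)
print(g[3:15,2:16].astype(int))
v,u=np.mgrid[box[1]:box[3],box[0]:box[2]]
ce=proj('top',[[.4805,-.224,.076]])[0];w=(np.hypot(u-ce[0],v-ce[1])<5.2).ravel()
def c2(q,ret=False):
    M=masks(n,q[0],q[1],q[2],q[3],box);A=np.stack([m.ravel() for m in M[1:]],1)[w];b=g.ravel()[w]
    k=A.shape[1];vv=np.linalg.lstsq(np.r_[A,1e-2*np.eye(k)],np.r_[b,np.ones(k)*1.5],rcond=None)[0]
    e=np.sqrt(np.mean((A@vv-b)**2)); return (e,vv) if ret else e
for y in range(0,60,5):
    best=None
    for s in(.4,.6):
        r=minimize(lambda q:c2((.4805+q[0]/1000,-.224+q[1]/1000,np.radians(y),s))+.3*max(0,np.hypot(*q)-1.5),[0.,0.],method='Nelder-Mead',options=dict(maxfev=60,initial_simplex=[[0,0],[1,0],[0,1]]))
        if best is None or r.fun<best[0]:best=(r.fun,s,r.x)
    e,vv=c2((.4805+best[2][0]/1000,-.224+best[2][1]/1000,np.radians(y),best[1]),True)
    print(y,round(best[0],3),best[1],best[2].round(2),vv.round(0))
```

```text
[[ 25  32  49  76  91 101 102 105  94  77  68  42  27  27]
 [ 31  57  80  99 100 104  98  95  98 101  98  64  35  27]
 [ 43  83 101 104  95  91  76  67  81  99 102  85  53  32]
 [ 58  95 103  96  96  73  58  54  65  98 101  99  72  37]
 [ 69  97 102  79  95  72  59  59  77  97  98 101  89  49]
 [ 69  96 100  74  79  80  79  82  98  97 102 104 101  56]
 [ 58  94 102  85  68  83  88  92  96  98 103 104  87  47]
 [ 50  90 103 101  84  77  76  77  82 100 104 102  78  43]
 [ 38  76  98 103 102  98  92  94  95 102 103  93  60  33]
 [ 28  44  79  94 102 103 103 102 102 101  93  75  43  25]
 [ 26  28  45  66  83  89  93  95  93  82  66  42  27  26]
 [ 25  27  28  33  44  55  64  68  64  46  35  26  25  25]]
0 3.879 0.4 [0.89 0.34] [103. -17.  57.  70. 103.  60.  60.]
5 3.886 0.4 [0.94 0.31] [103.  -0.  59.  73. 103.  59.  61.]
10 3.788 0.6 [ 1. -0.] [105.  -7.  48.  61. 112.  41.  57.]
15 3.649 0.4 [0.98 0.32] [103.  28.  62.  75. 102.  59.  61.]
20 3.544 0.4 [1.02 0.43] [103.  29.  63.  74. 101.  60.  61.]
25 3.449 0.4 [1.01 0.4 ] [103.  38.  64.  76. 101.  60.  61.]
30 3.422 0.4 [0.96 0.29] [103.  35.  64.  81. 101.  60.  61.]
35 3.588 0.4 [1.01 0.3 ] [103.  39.  66.  72. 101.  60.  61.]
40 3.891 0.4 [1.05 0.44] [103.  45.  65. 100.  62.  61.]
45 4.287 0.4 [0.98 0.37] [102.  50.  68.  99.  62.  61.]
50 4.669 0.4 [1.05 0.38] [102.  52.  69.  99.  62.  61.]
55 3.76 0.6 [ 0.97 -0.05] [ 105.   44.   57. -114.  112.   39.   57.]
```

```bash
cat > sockfit.py <<'E'
from fit import *
from scipy.optimize import minimize
def sfit(t,x,y,z=.074,yaws=None):
    # maximise outward gradient (bright->dark) along hexagon edge
    g=cv2.resize(t.mean(2),None,fx=8,fy=8,interpolation=cv2.INTER_CUBIC);g=cv2.GaussianBlur(g,(0,0),2)
    def samp(af,p):
        H=T(p,hexa(af,z));P=np.concatenate([np.linspace(H[i],H[(i+1)%6],13)[:-1] for i in range(6)])
        q=((proj('top',P)+.5)*8-.5).astype(np.float32);return cv2.remap(g,q[:,0][None],q[:,1][None],cv2.INTER_LINEAR)[0]
    f=lambda p:-np.minimum(samp(.029,p)-samp(.036,p),60).mean()
    best=None
    for k in range(0,60,5):
        r=minimize(lambda q:f((x+q[0]/1000,y+q[1]/1000,q[2]/10)),[0,0,np.radians(k)*10],method='Nelder-Mead',options=dict(initial_simplex=[[0,0,np.radians(k)*10],[2,0,np.radians(k)*10],[0,2,np.radians(k)*10],[0,0,np.radians(k+5)*10]]))
        if best is None or r.fun<best[0]: best=(r.fun,x+r.x[0]/1000,y+r.x[1]/1000,np.degrees(r.x[2]/10)%60)
    return best
E
python3 - <<'E'
from sockfit import *
im=c(t,196,180,260,220,12)
for uv in((178,252),(361,180),(562,117)):
    P=atz('top',[np.array(uv)/12+[196,180]],.074)[0]
    b=sfit(t,P[0],P[1]);print(np.round(b,4))
    over('top',im,(b[1],b[2],np.radians(b[3])),[hexa(.032,.074)],196,180,12,(0,0,255)); over('top',im,(b[1],b[2],0),[circ(0,0,.015,.004)],196,180,12,(0,255,0))
cv2.imwrite('pics/sockfit.png',im)
E
```

```text
[-23.0205   0.5244   0.1371   7.7544]
[-26.4481   0.52     0.0847  32.4174]
[-1.98914e+01  5.09800e-01  2.86000e-02  4.20560e+01]
```

View pics/sockfit.png

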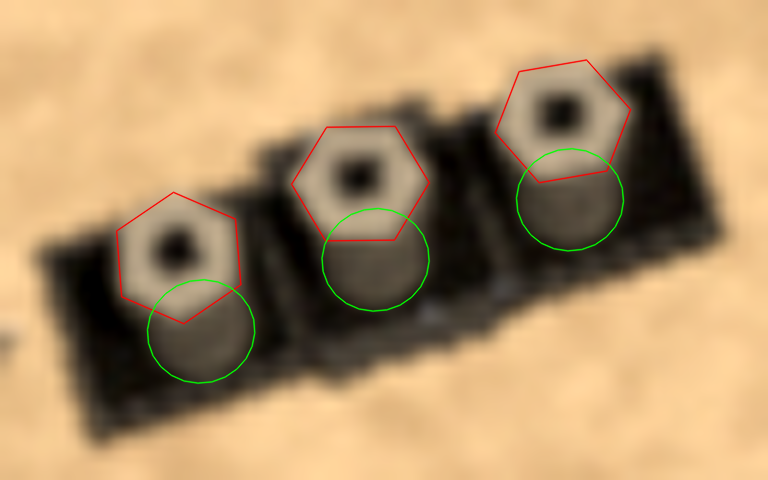

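```bash
cat > go.py <<'E'
import sys,numpy as np
from scipy.spatial.transform import Rotation as R
from workcell import bot
def st():
    s=bot.read_state();r=R.from_quat(s['tool_rot']);M=r.as_matrix()
    print('t%.2f'%s['time'],'pos',s['position'].round(4),'yaw %.1f'%np.degrees(np.arctan2(M[1,0],M[0,0])),'tilt',(M[:2,2]).round(4),'F',s['force'].round(1),'T',s['ft_torque'].round(2),'open %.4f'%s['opening'],'q',s['joints'].round(2)); return s,r
def go(*wps):
    s,r=st()
    for x,y,z,yaw in wps:
        a=np.radians(yaw);T=np.array([[np.cos(a),np.sin(a),0],[np.sin(a),-np.cos(a),0],[0,0,-1.]])
        d=r.inv().apply(np.array([x,y,z])-s['position']);v=(r.inv()*R.from_matrix(T)).as_rotvec()
        print('d %.4f %.4f %.4f'%tuple(d/.4),'a %.4f %.4f %.4f'%tuple(v/np.pi),'rows %.1f'%max(np.linalg.norm(d)/.0417,np.degrees(np.linalg.norm(v))/7.16))
if __name__=='__main__':
    a=list(map(float,sys.argv[1:]));go(*[a[i:i+4] for i in range(0,len(a),4)])
E
python3 go.py .38 -.23 .20 87 .38 -.23 .068 87
python3 - <<'E'
from fit import *
cv2.imwrite('pics/deck.png',c(t,304,178,354,212,14))
E
```

```text
t1.00 pos [ 0.1727 -0.6267  0.2483] yaw 15.4 tilt [ 0.     -0.0001] F [ 1.3 -0.6 -0.1] T [ 0.    0.03 -0.02] open 0.0856 q [ 1.2   0.4   0.05  1.54 -0.02  1.21 -0.05]
d 0.7631 -0.8184 0.1208 a 0.0000 0.0000 -0.3978 rows 10.8
d 0.7631 -0.8184 0.4508 a 0.0000 0.0000 -0.3978 rows 11.6
```

View pics/deck.png

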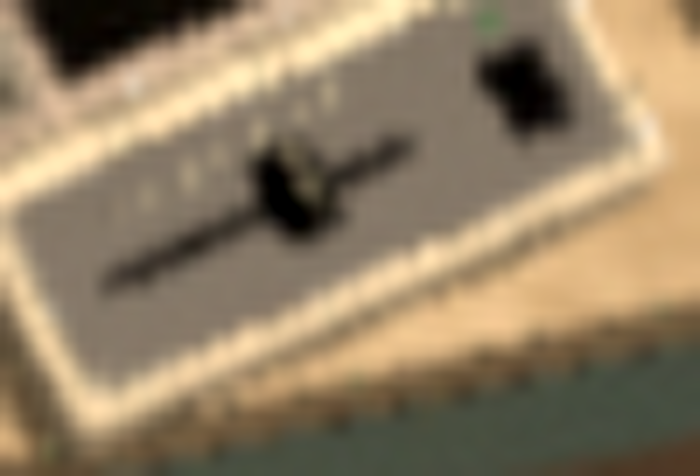

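drive_tool([
  {"dx": 0.763,"dy": -0.823,"dz": 0.12,"az": -0.398},
  {"dx": 0.763,"dy": -0.823,"dz": 0.12,"az": -0.398},
  {"dx": 0.763,"dy": -0.823,"dz": 0.12,"az": -0.398},
  {"dx": 0.763,"dy": -0.823,"dz": 0.12,"az": -0.398},
  {"dx": 0.763,"dy": -0.823,"dz": 0.12,"az": -0.398},
  {"dx": 0.763,"dy": -0.823,"dz": 0.12,"az": -0.398},
  {"dx": 0.763,"dy": -0.823,"dz": 0.12,"az": -0.398},
  {"dx": 0.763,"dy": -0.823,"dz": 0.12,"az": -0.398},
  {"dx": 0.763,"dy": -0.823,"dz": 0.12,"az": -0.398},
  {"dx": 0.763,"dy": -0.823,"dz": 0.12,"az": -0.398},
], hand=-1, force=40)

```text
validation failed for argument at $.de...
```

```bash
python3 go.py .382 -.232 .20 87 .382 -.232 .068 87
```

```text
t1.00 pos [ 0.1727 -0.6267  0.2483] yaw 15.4 tilt [ 0.     -0.0001] F [ 1.3 -0.6 -0.1] T [ 0.    0.03 -0.02] open 0.0856 q [ 1.2   0.4   0.05  1.54 -0.02  1.21 -0.05]
d 0.7666 -0.8122 0.1208 a 0.0000 0.0000 -0.3978 rows 10.8
d 0.7666 -0.8123 0.4508 a 0.0000 0.0000 -0.3978 rows 11.6
```

drive_tool([
  {"dx": 0.4,"dy": -0.4,"dz": 0.06,"ax": 0,"ay": 0,"az": -0.2},
  {"dx": 0.4,"dy": -0.4,"dz": 0.06,"ax": 0,"ay": 0,"az": -0.2},
  {"dx": 0.4,"dy": -0.4,"dz": 0.06,"ax": 0,"ay": 0,"az": -0.2},
  {"dx": 0.4,"dy": -0.4,"dz": 0.06,"ax": 0,"ay": 0,"az": -0.2},
  {"dx": 0.4,"dy": -0.4,"dz": 0.06,"ax": 0,"ay": 0,"az": -0.2},
  {"dx": 0.4,"dy": -0.4,"dz": 0.06,"ax": 0,"ay": 0,"az": -0.2},
], hand=-1, force=40)

```text
time: 1.5
position: [0.2875, -0.4245, 0.224]
tool_rot: [0.899, 0.438, 0.001, -0.001]
force: [-0.0, 0.4, -1.3]
opening: 0.0124
```

```bash
python3 go.py .382 -.232 .20 87 .382 -.232 .068 87
```

```text
t1.50 pos [ 0.2875 -0.4245  0.224 ] yaw 52.0 tilt [0.0009 0.0028] F [-0.   0.4 -1.3] T [-0.02 -0.   -0.09] open 0.0124 q [ 1.04  0.18 -0.16  1.89  0.03  1.08  0.2 ]
d 0.5245 -0.1101 0.0615 a -0.0000 -0.0009 -0.1944 rows 5.2
d 0.5236 -0.1098 0.3915 a -0.0000 -0.0009 -0.1944 rows 6.4
```

drive_tool([
  {"dx": 0.524,"dy": -0.11,"dz": 0.06,"ax": 0,"ay": 0,"az": -0.194},
  {"dx": 0.524,"dy": -0.11,"dz": 0.06,"ax": 0,"ay": 0,"az": -0.194},
  {"dx": 0.524,"dy": -0.11,"dz": 0.06,"ax": 0,"ay": 0,"az": -0.194},
  {"dx": 0.524,"dy": -0.11,"dz": 0.06,"ax": 0,"ay": 0,"az": -0.194},
  {"dx": 0.524,"dy": -0.11,"dz": 0.06,"ax": 0,"ay": 0,"az": -0.194},
  {"dx": 0.524,"dy": -0.11,"dz": 0.06,"ax": 0,"ay": 0,"az": -0.194},
  {"dx": 0.524,"dy": -0.11,"dz": 0.06,"ax": 0,"ay": 0,"az": -0.194},
], hand=-1)

```text
time: 2.08
position: [0.3822, -0.2356, 0.2004]
tool_rot: [0.727, 0.686, 0.0, 0.0]
force: [-0.5, -0.0, -0.2]
opening: 0.0002
```

```bash
python3 go.py .382 -.232 .068 87; python3 -c "
from h import *
p,d=snap('scene','s3');crop(p,250,140,360,230,7,'s3c');p,d=snap('top','t3');crop(p,270,130,370,210,8,'t3c')"
```

```text
t2.08 pos [ 0.3822 -0.2356  0.2004] yaw 86.7 tilt [0.0004 0.0003] F [-0.5 -0.  -0.2] T [-0.01  0.06 -0.04] open 0.0002 q [ 0.82  0.1  -0.39  2.04  0.04  1.01  0.36]
d 0.0089 -0.0010 0.3310 a 0.0001 -0.0001 -0.0017 rows 3.2
```

View pics/s3c.png

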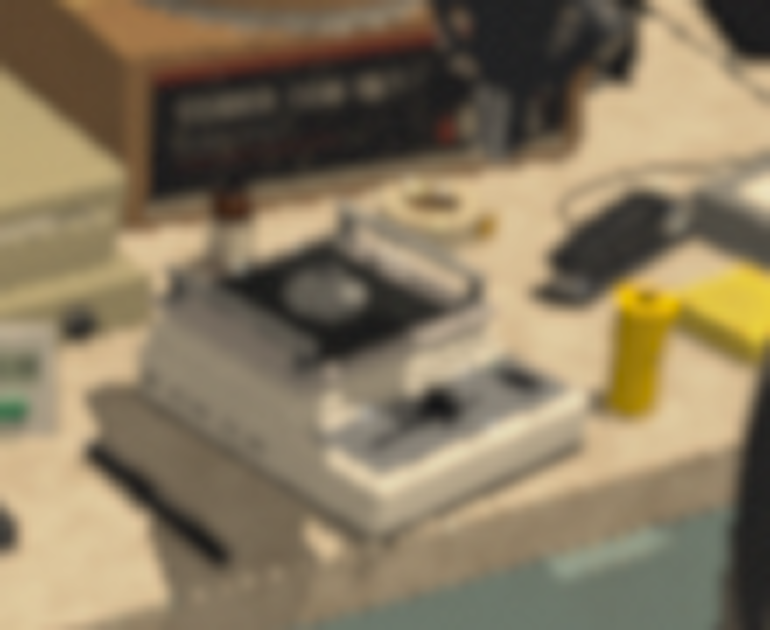

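View pics/t3c.png

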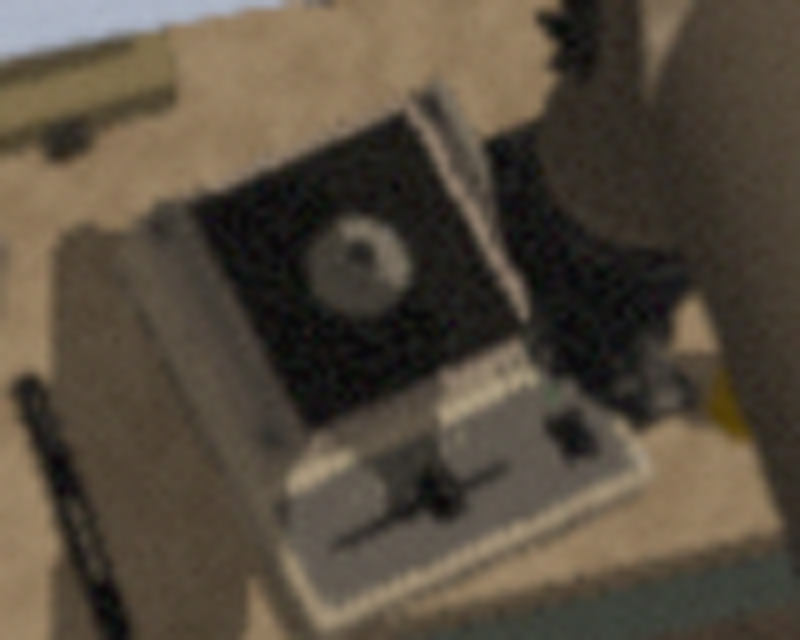

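```bash
python3 -c "
from h import *
print((proj('scene',[[.3822,-.2356,.183]])-[250,140])*7,(proj('top',[[.3822,-.2356,.183]])-[270,130])*8)"
```

```text
[[496.7205597  155.38933006]] [[543.58923286 354.9002124 ]]
```

drive_tool([
  {"dx": 0.006,"dy": 0,"dz": 0.33,"ax": 0,"ay": 0,"az": -0.002},
  {"dx": 0.006,"dy": 0,"dz": 0.33,"ax": 0,"ay": 0,"az": -0.002},
  {"dx": 0.006,"dy": 0,"dz": 0.33,"ax": 0,"ay": 0,"az": -0.002},
  {"dx": 0.006,"dy": 0,"dz": 0.33,"ax": 0,"ay": 0,"az": -0.002},
  {"dx": 0.006,"dy": 0,"dz": 0.33,"ax": 0,"ay": 0,"az": -0.002},
])

```text
time: 2.6
position: [0.3781, -0.2368, 0.0662]
tool_rot: [0.728, 0.685, -0.001, -0.003]
force: [0.3, 0.0, 0.2]
opening: 0.0002
```

```bash
python3 go.py .382 -.18 .066 87;  python3 -c "
from h import *
p,d=snap('scene','s4');crop(p,270,160,350,225,9,'s4c')"
```

```text
t2.60 pos [ 0.3781 -0.2368  0.0662] yaw 86.5 tilt [-0.0058  0.003 ] F [0.3 0.  0.2] T [-0.02  0.03  0.06] open 0.0002 q [ 0.78  0.3  -0.36  2.17  0.16  0.7   0.25]
d 0.1423 0.0010 0.0010 a -0.0019 -0.0008 -0.0027 rows 1.4
```

View pics/s4c.png

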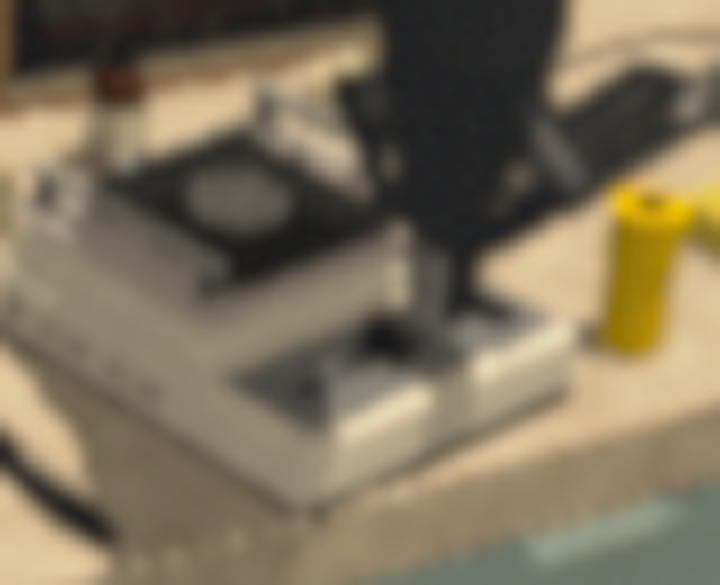

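drive_tool([
  {"dx": 0.02,"dy": 0,"dz": 0,"ax": 0,"ay": 0,"az": 0},
  {"dx": 0.035,"dy": 0,"dz": 0,"ax": 0,"ay": 0,"az": 0},
  {"dx": 0.05,"dy": 0,"dz": 0,"ax": 0,"ay": 0,"az": 0},
  {"dx": 0.065,"dy": 0,"dz": 0,"ax": 0,"ay": 0,"az": 0},
  {"dx": 0.08,"dy": 0,"dz": 0,"ax": 0,"ay": 0,"az": 0},
  {"dx": 0.08,"dy": 0,"dz": 0,"ax": 0,"ay": 0,"az": 0},
])

```text
time: 3.15
position: [0.3834, -0.203, 0.069]
tool_rot: [0.727, 0.687, 0.0, 0.001]
force: [0.4, 0.3, -0.3]
opening: -0.0001
```

drive_tool([
  {"dx": 0.01,"dy": 0,"dz": 0,"ax": 0,"ay": 0,"az": 0},
  {"dx": 0.02,"dy": 0,"dz": 0,"ax": 0,"ay": 0,"az": 0},
  {"dx": 0.02,"dy": 0,"dz": 0,"ax": 0,"ay": 0,"az": 0},
])

```text
time: 3.4
position: [0.3832, -0.1955, 0.0683]
tool_rot: [0.727, 0.687, 0.0, -0.0]
force: [-0.1, 0.6, 0.4]
opening: 0.0001
```

```bash
python3 go.py .382 -.18 .066 87;  python3 -c "
from h import *
p,d=snap('scene','s5');crop(p,270,160,350,225,9,'s5c')"
```

```text
t3.40 pos [ 0.3832 -0.1955  0.0683] yaw 86.7 tilt [-0.0003  0.0003] F [-0.1  0.6  0.4] T [-0.01  0.01 -0.  ] open 0.0001 q [ 0.72  0.27 -0.39  2.21  0.16  0.69  0.16]
d 0.0385 -0.0052 0.0057 a -0.0001 -0.0001 -0.0015 rows 0.4
```

View pics/s5c.png

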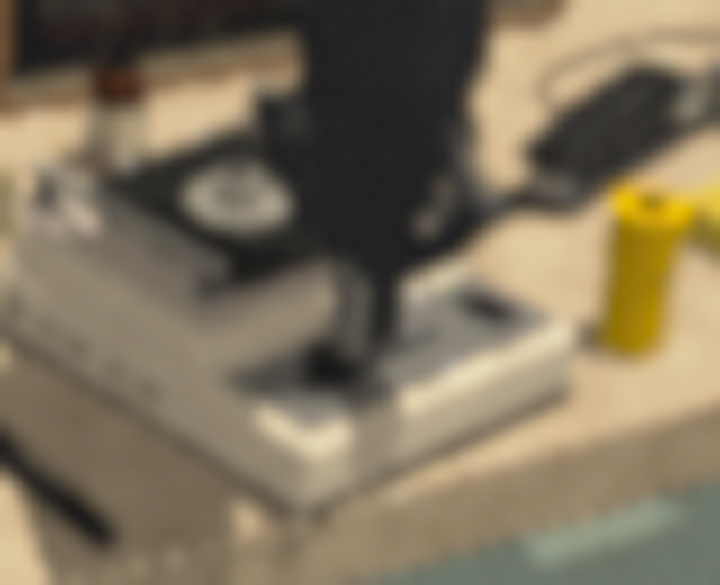

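drive_tool([
  {"dx": 0.007,"dy": 0,"dz": 0,"ax": 0,"ay": 0,"az": 0},
  {"dx": 0.014,"dy": 0,"dz": 0,"ax": 0,"ay": 0,"az": 0},
  {"dx": 0.014,"dy": 0,"dz": 0,"ax": 0,"ay": 0,"az": 0},
])

```text
time: 3.7
position: [0.3832, -0.1902, 0.0681]
tool_rot: [0.727, 0.686, -0.0, -0.0]
force: [-0.7, 0.8, 0.6]
opening: -0.0002
```

drive_tool([
  {"dx": 0.007,"dy": 0,"dz": 0,"ax": 0,"ay": 0,"az": 0},
  {"dx": 0.014,"dy": 0,"dz": 0,"ax": 0,"ay": 0,"az": 0},
  {"dx": 0.014,"dy": 0,"dz": 0,"ax": 0,"ay": 0,"az": 0},
])

```text
time: 3.95
position: [0.3834, -0.1866, 0.0682]
tool_rot: [0.727, 0.686, -0.001, 0.001]
force: [-0.2, -6.4, -2.7]
opening: -0.0002
```

drive_tool([
  {"dx": 0.005,"dy": 0,"dz": 0,"ax": 0,"ay": 0,"az": 0},
  {"dx": 0.005,"dy": 0,"dz": 0,"ax": 0,"ay": 0,"az": 0},
  {"dx": 0.005,"dy": 0,"dz": 0,"ax": 0,"ay": 0,"az": 0},
])

```text
time: 4.2
position: [0.3834, -0.1864, 0.0682]
tool_rot: [0.728, 0.686, -0.001, 0.002]
force: [-0.8, -9.8, -3.9]
opening: 0.0001
```

drive_tool([
  {"dx": -0.03,"dy": 0,"dz": 0,"ax": 0,"ay": 0,"az": 0},
  {"dx": -0.03,"dy": 0,"dz": -0.1,"ax": 0,"ay": 0,"az": 0},
  {"dx": -0.03,"dy": 0,"dz": -0.2,"ax": 0,"ay": 0,"az": 0},
  {"dx": -0.03,"dy": 0,"dz": -0.3,"ax": 0,"ay": 0,"az": 0},
  {"dx": -0.03,"dy": 0,"dz": -0.33,"ax": 0,"ay": 0,"az": 0},
  {"dx": -0.03,"dy": 0,"dz": -0.33,"ax": 0,"ay": 0,"az": 0},
])

```text
time: 4.7
position: [0.3861, -0.1956, 0.2041]
tool_rot: [0.727, 0.686, 0.001, 0.004]
force: [-1.0, -0.2, -0.6]
opening: 0.0
```

```bash
python3 go.py .509 .0286 .20 72
```

```text
t4.70 pos [ 0.3861 -0.1956  0.2041] yaw 86.7 tilt [ 0.0075 -0.0039] F [-1.  -0.2 -0.6] T [ 0.03 -0.02 -0.01] open 0.0000 q [ 0.78  0.06 -0.42  2.08  0.03  1.    0.28]
d 0.5775 0.2744 0.0105 a 0.0026 0.0008 0.0816 rows 6.1
```

drive_tool([
  {"dx": 0.578,"dy": 0.275,"dz": 0.01,"ax": 0,"ay": 0,"az": 0.082},
  {"dx": 0.578,"dy": 0.275,"dz": 0.01,"ax": 0,"ay": 0,"az": 0.082},
  {"dx": 0.578,"dy": 0.275,"dz": 0.01,"ax": 0,"ay": 0,"az": 0.082},
  {"dx": 0.578,"dy": 0.275,"dz": 0.01,"ax": 0,"ay": 0,"az": 0.082},
  {"dx": 0.578,"dy": 0.275,"dz": 0.01,"ax": 0,"ay": 0,"az": 0.082},
  {"dx": 0.578,"dy": 0.275,"dz": 0.01,"ax": 0,"ay": 0,"az": 0.082},
  {"dx": 0.578,"dy": 0.275,"dz": 0.01,"ax": 0,"ay": 0,"az": 0.082},
  {"dx": 0.578,"dy": 0.275,"dz": 0.01,"ax": 0,"ay": 0,"az": 0.082},
  {"dx": 0.578,"dy": 0.275,"dz": 0.01,"ax": 0,"ay": 0,"az": 0.082},
], hand=0.4)

```text
time: 5.45
position: [0.5057, 0.0313, 0.1949]
tool_rot: [0.808, 0.589, -0.001, -0.001]
force: [-0.5, 0.1, -0.2]
opening: 0.0601
```

```bash
python3 go.py .509 .0286 .10 72;  python3 -c "
from h import *
p,d=snap('scene','s6');crop(p,180,130,340,240,5,'s6c');p,d=snap('top','t6');crop(p,190,120,350,220,5,'t6c')"
```

```text
t5.45 pos [0.5057 0.0313 0.1949] yaw 72.2 tilt [-0.0029  0.001 ] F [-0.5  0.1 -0.2] T [-0.09  0.02  0.01] open 0.0601 q [ 0.39  0.24 -0.62  1.92  0.16  1.03 -0.6 ]
d -0.0038 0.0107 0.2371 a -0.0010 -0.0000 0.0009 rows 2.3
```

View pics/s6c.png

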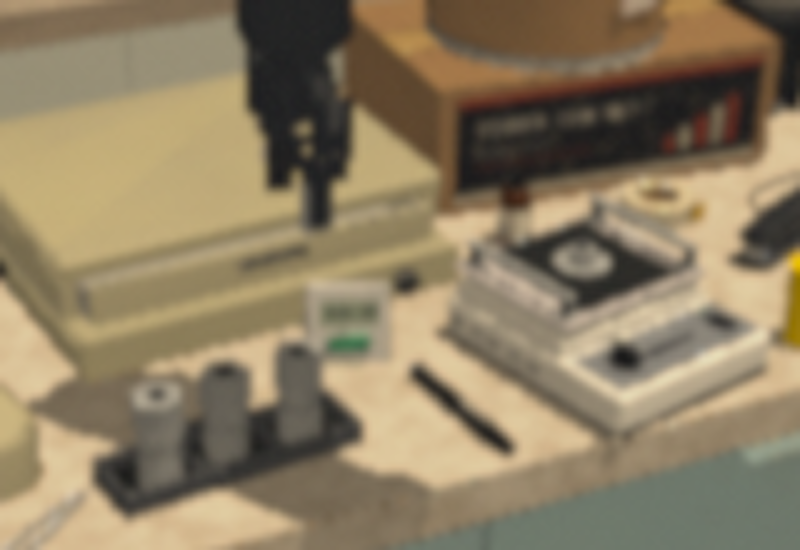

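View pics/t6c.png

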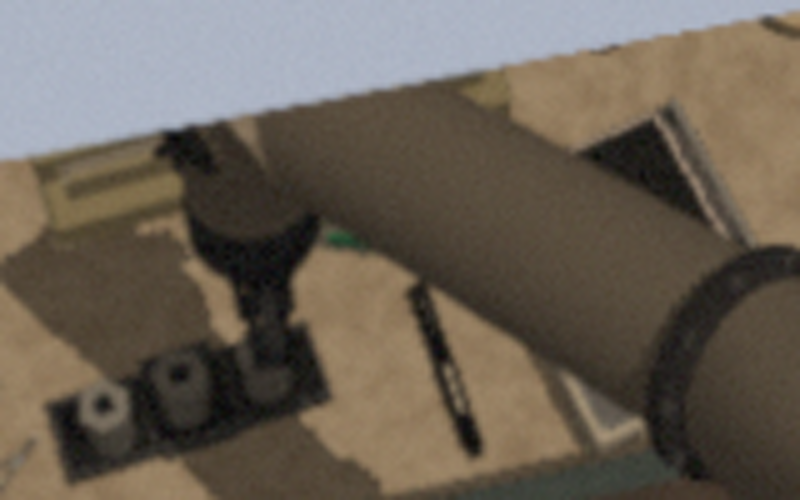

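```bash
python3 -c "
from h import *
d=np.load('pics/scene0.npy');X=cloud('scene',d)
for y in np.arange(-.06,.22,.03):
  for z0,z1 in((.02,.06),(.06,.1),(.1,.2)):
    m=(abs(X[...,1]-y)<.015)&(X[...,2]>z0)&(X[...,2]<z1)&(X[...,0]>.545)&(X[...,0]<1.2)
    print(round(y,2),z0,np.percentile(X[m][:,0],2).round(3) if m.any() else None,end=' | ')
  print()
"; python3 go.py .509 .0286 .060 72
```

```text
-0.06 0.02 0.566 | -0.06 0.06 0.629 | -0.06 0.1 0.883 | 
-0.03 0.02 0.63 | -0.03 0.06 0.641 | -0.03 0.1 0.881 | 
0.0 0.02 0.638 | 0.0 0.06 0.654 | 0.0 0.1 0.891 | 
0.03 0.02 0.641 | 0.03 0.06 0.66 | 0.03 0.1 0.876 | 
0.06 0.02 0.649 | 0.06 0.06 0.666 | 0.06 0.1 0.873 | 
0.09 0.02 0.656 | 0.09 0.06 0.673 | 0.09 0.1 None | 
0.12 0.02 0.657 | 0.12 0.06 None | 0.12 0.1 1.152 | 
0.15 0.02 0.555 | 0.15 0.06 None | 0.15 0.1 1.108 | 
0.18 0.02 0.594 | 0.18 0.06 1.073 | 0.18 0.1 0.674 | 
0.21 0.02 0.576 | 0.21 0.06 1.125 | 0.21 0.1 0.598 | 
t5.55 pos [0.5053 0.0283 0.1951] yaw 71.9 tilt [-0.0028 -0.0008] F [ 0.4 -0.9 -0. ] T [-0.01 -0.    0.02] open 0.0595 q [ 0.39  0.23 -0.61  1.92  0.16  1.03 -0.6 ]
d 0.0041 0.0094 0.3376 a -0.0008 0.0005 -0.0007 rows 3.2
```

drive_tool([
  {"dx": 0.004,"dy": 0.01,"dz": 0.1,"ax": 0,"ay": 0,"az": 0},
  {"dx": 0.004,"dy": 0.01,"dz": 0.2,"ax": 0,"ay": 0,"az": 0},
  {"dx": 0.004,"dy": 0.01,"dz": 0.23,"ax": 0,"ay": 0,"az": 0},
  {"dx": 0.004,"dy": 0.01,"dz": 0.23,"ax": 0,"ay": 0,"az": 0},
  {"dx": 0.004,"dy": 0.01,"dz": 0.23,"ax": 0,"ay": 0,"az": 0},
])

```text
time: 5.97
position: [0.5105, 0.0287, 0.1045]
tool_rot: [0.81, 0.587, -0.0, -0.0]
force: [-0.0, -1.0, 0.1]
opening: 0.0596
```

```bash
python3 go.py .509 .0286 .060 72;  python3 -c "
from h import *
p,d=snap('scene','s7');crop(p,200,160,280,240,8,'s7c')
print((proj('scene',[[.509,.0286,.074],[.509,.0286,.043]])-[200,160])*8)"
```

```text
t5.97 pos [0.5105 0.0287 0.1045] yaw 71.8 tilt [-0.001  -0.0003] F [-0.  -1.   0.1] T [ 0.07 -0.04  0.01] open 0.0596 q [ 0.35  0.36 -0.58  2.    0.26  0.85 -0.69]
d -0.0014 -0.0034 0.1112 a -0.0003 0.0002 -0.0009 rows 1.1
[[313.61206736 316.52034454]
 [314.00260749 377.69866822]]
```

View pics/s7c.png

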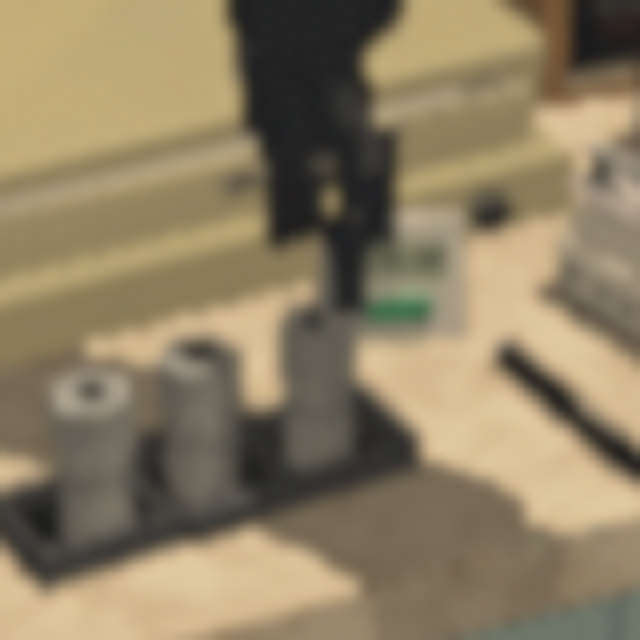

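drive_tool([
  {"dx": -0.001,"dy": -0.002,"dz": 0.04,"ax": 0,"ay": 0,"az": 0},
  {"dx": -0.001,"dy": -0.002,"dz": 0.08,"ax": 0,"ay": 0,"az": 0},
  {"dx": -0.001,"dy": -0.002,"dz": 0.112,"ax": 0,"ay": 0,"az": 0},
  {"dx": -0.001,"dy": -0.002,"dz": 0.112,"ax": 0,"ay": 0,"az": 0},
])

```text
time: 6.35
position: [0.5094, 0.029, 0.059]
tool_rot: [0.81, 0.587, -0.001, -0.0]
force: [0.0, -0.7, 0.7]
opening: 0.0598
```

```bash
python3 go.py .509 .0286 .060 72;  python3 -c "
from h import *
p,d=snap('scene','s8');crop(p,200,160,280,240,8,'s8c')"
```

```text
t6.35 pos [0.5094 0.029  0.059 ] yaw 71.9 tilt [-0.0012 -0.0005] F [ 0.  -0.7  0.7] T [-0.02  0.06 -0.02] open 0.0598 q [ 0.31  0.43 -0.55  2.03  0.32  0.76 -0.75]
d -0.0013 -0.0007 -0.0025 a -0.0003 0.0003 -0.0006 rows 0.0
```

View pics/s8c.png

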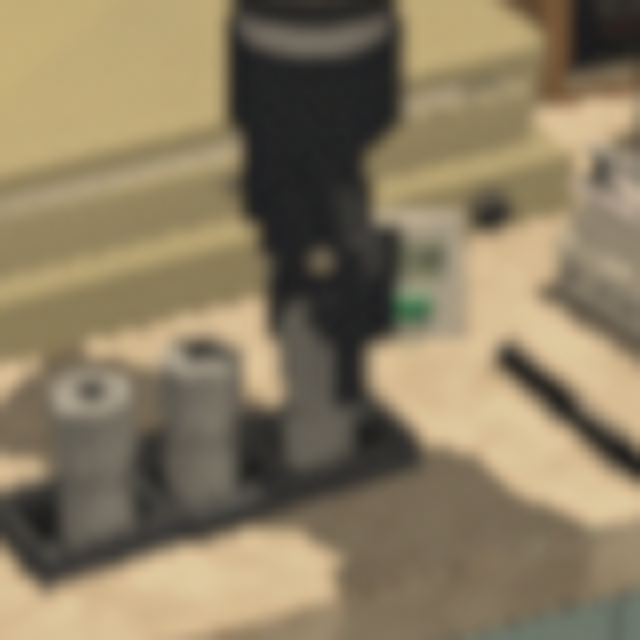

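Straddled. Close and lift.

drive_tool([
  {"dx": 0,"dy": 0,"dz": -0.002,"ax": 0,"ay": 0,"az": 0},
  {"dx": 0,"dy": 0,"dz": -0.002,"ax": 0,"ay": 0,"az": 0},
  {"dx": 0,"dy": 0,"dz": -0.002,"ax": 0,"ay": 0,"az": 0},
  {"dx": 0,"dy": 0,"dz": -0.002,"ax": 0,"ay": 0,"az": 0},
  {"dx": 0,"dy": 0,"dz": -0.002,"ax": 0,"ay": 0,"az": 0},
], hand=-1, force=60)

```text
time: 6.82
position: [0.511, 0.0296, 0.0617]
tool_rot: [0.809, 0.587, 0.001, 0.001]
force: [-0.3, 0.8, 6.9]
opening: 0.0315
```

```bash
python3 go.py .509 .0286 .20 72
```

```text
t6.82 pos [0.511  0.0296 0.0617] yaw 71.9 tilt [ 0.0025 -0.0003] F [-0.3  0.8  6.9] T [-0.06  0.23 -0.01] open 0.0315 q [ 0.31  0.43 -0.55  2.03  0.32  0.77 -0.74]
d -0.0038 -0.0033 -0.3457 a 0.0008 -0.0001 -0.0004 rows 3.3
```

drive_tool([
  {"dx": 0,"dy": 0,"dz": -0.08,"ax": 0,"ay": 0,"az": 0},
  {"dx": 0,"dy": 0,"dz": -0.18,"ax": 0,"ay": 0,"az": 0},
  {"dx": 0,"dy": 0,"dz": -0.28,"ax": 0,"ay": 0,"az": 0},
  {"dx": 0,"dy": 0,"dz": -0.34,"ax": 0,"ay": 0,"az": 0},
  {"dx": 0,"dy": 0,"dz": -0.34,"ax": 0,"ay": 0,"az": 0},
])

```text
time: 7.23
position: [0.5136, 0.0303, 0.2021]
tool_rot: [0.809, 0.587, 0.005, 0.004]
force: [1.4, 0.5, -2.2]
opening: 0.0312
```

```bash
python3 go.py .481 -.224 .20 57
```

```text
t7.23 pos [0.5136 0.0303 0.2021] yaw 71.9 tilt [ 0.0116 -0.0003] F [ 1.4  0.5 -2.2] T [ 0.02 -0.08  0.05] open 0.0312 q [ 0.4   0.23 -0.62  1.91  0.16  1.04 -0.61]
d -0.6296 0.1197 0.0045 a 0.0034 -0.0015 0.0829 rows 6.1
```

drive_tool([
  {"dx": -0.08,"dy": 0.015,"dz": 0,"ax": 0,"ay": 0,"az": 0.01},
  {"dx": -0.17,"dy": 0.035,"dz": 0,"ax": 0,"ay": 0,"az": 0.025},
  {"dx": -0.26,"dy": 0.05,"dz": 0,"ax": 0,"ay": 0,"az": 0.04},
  {"dx": -0.35,"dy": 0.07,"dz": 0,"ax": 0,"ay": 0,"az": 0.05},
  {"dx": -0.44,"dy": 0.085,"dz": 0,"ax": 0,"ay": 0,"az": 0.065},
  {"dx": -0.53,"dy": 0.1,"dz": 0,"ax": 0,"ay": 0,"az": 0.075},
  {"dx": -0.6,"dy": 0.115,"dz": 0,"ax": 0,"ay": 0,"az": 0.083},
  {"dx": -0.63,"dy": 0.12,"dz": 0,"ax": 0,"ay": 0,"az": 0.083},
  {"dx": -0.63,"dy": 0.12,"dz": 0,"ax": 0,"ay": 0,"az": 0.083},
  {"dx": -0.63,"dy": 0.12,"dz": 0,"ax": 0,"ay": 0,"az": 0.083},
])

```text
time: 8.07
position: [0.4767, -0.2244, 0.1952]
tool_rot: [0.879, 0.477, -0.0, -0.001]
force: [0.4, 0.7, -1.7]
opening: 0.0314
```

```bash
python3 go.py .481 -.224 .15 57;  python3 -c "
from h import *
p,d=snap('scene','s9');crop(p,250,120,350,220,6,'s9c');p,d=snap('top','t9');crop(p,260,110,360,210,6,'t9c')
s=bot.read_state()['position'];m=s-[0,0,.0577]
print((proj('scene',[m,m+[0,0,.07]])-[250,120])*6)"
```

```text
t8.07 pos [ 0.4767 -0.2244  0.1952] yaw 56.9 tilt [-0.0016  0.0017] F [ 0.4  0.7 -1.7] T [ 0.07 -0.01  0.03] open 0.0314 q [ 0.73  0.25 -0.43  1.88  0.12  1.04 -0.33]
d 0.0067 0.0088 0.1130 a -0.0007 -0.0002 -0.0003 rows 1.1
[[284.35186784 274.25595239]
 [292.7711519  168.76191845]]
```

View pics/s9c.png

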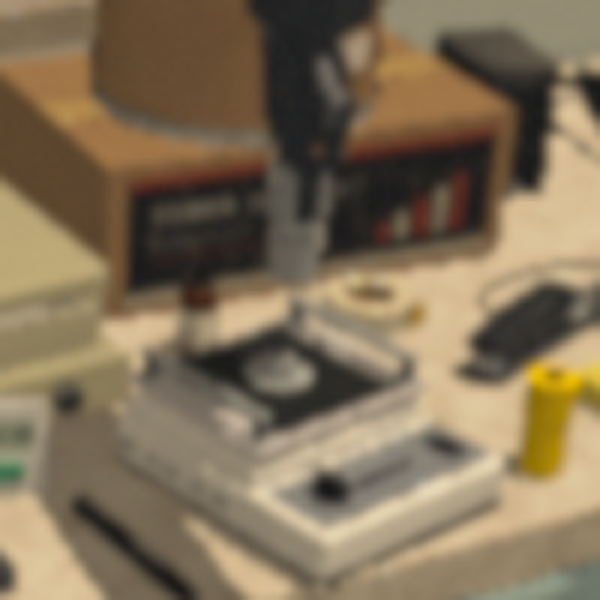

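View pics/t9c.png

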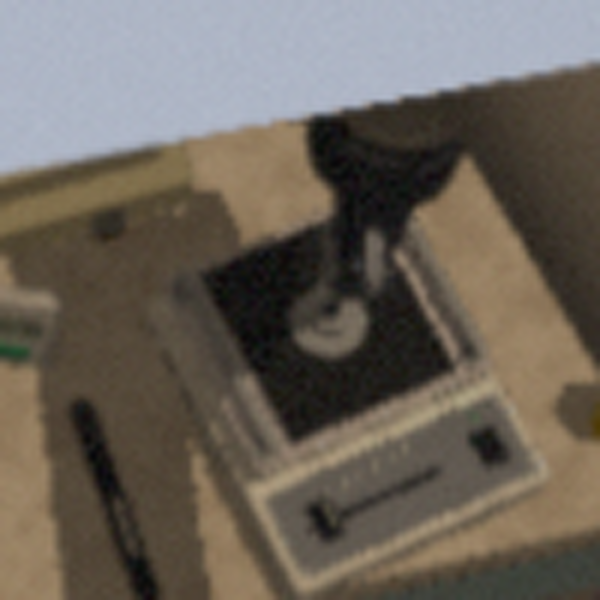

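```bash
cat > av.py <<'E'
from fit import *
def avg(n,k,name):
    a=np.mean([eyes.get_image(n)[0].astype(np.float32) for _ in range(k)],0);np.save(f'pics/{name}.npy',a);return a
E
python3 - <<'E'
from av import *
a=avg('scene',5,'a10'); im=c(a,284,138,310,190,12)
s=bot.read_state();m=s['position']-[0,0,.0577];print(s['position'])
for h in(.0,.04): over('scene',im,(m[0],m[1],0),[circ(0,0,.015,m[2]+h)],284,138,12,(0,0,255))
over('scene',im,(.481,-.224,0),[circ(0,0,.021,.07),circ(0,0,.0058,.087)],284,138,12,(0,255,0))
cv2.imwrite('pics/a10.png',im)
E
```

```text
[ 0.47766267 -0.22384752  0.19633855]
```

View pics/a10.png

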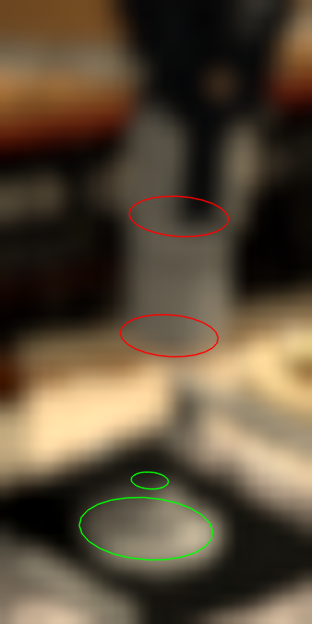

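```bash
python3 go.py .4815 -.2232 .152 57
```

```text
t8.42 pos [ 0.4777 -0.2238  0.1963] yaw 57.1 tilt [0.0001 0.0001] F [-0.1 -0.5 -2.5] T [ 0.02 -0.01  0.  ] open 0.0308 q [ 0.73  0.25 -0.43  1.88  0.12  1.04 -0.33]
d 0.0066 0.0072 0.1108 a 0.0000 -0.0000 0.0006 rows 1.1
```

drive_tool([
  {"dx": 0.006,"dy": 0.007,"dz": 0.05,"ax": 0,"ay": 0,"az": 0},
  {"dx": 0.006,"dy": 0.007,"dz": 0.1,"ax": 0,"ay": 0,"az": 0},
  {"dx": 0.006,"dy": 0.007,"dz": 0.11,"ax": 0,"ay": 0,"az": 0},
  {"dx": 0.006,"dy": 0.007,"dz": 0.11,"ax": 0,"ay": 0,"az": 0},
  {"dx": 0.006,"dy": 0.007,"dz": 0.11,"ax": 0,"ay": 0,"az": 0},
  {"dx": 0.006,"dy": 0.007,"dz": 0.11,"ax": 0,"ay": 0,"az": 0},
])

```text
time: 8.92
position: [0.4819, -0.2248, 0.1535]
tool_rot: [0.879, 0.477, 0.001, 0.001]
force: [1.0, 0.2, -1.5]
opening: 0.0311
```

```bash
python3 go.py .4815 -.2232 .139 57
cat > look.py <<'E'
from av import *
import sys
nm=sys.argv[1]
a=avg('scene',4,nm); im=c(a,270,150,326,198,12)
s=bot.read_state();m=s['position']-[0,0,float(sys.argv[2]) if len(sys.argv)>2 else .0577];print(s['position'].round(4))
for h in(.0,.04): over('scene',im,(m[0],m[1],0),[circ(0,0,.015,m[2]+h)],270,150,12,(0,0,255))
over('scene',im,(.481,-.224,0),[circ(0,0,.021,.07)],270,150,12,(0,255,0))
cv2.imwrite(f'pics/{nm}.png',im)
E
python3 look.py a11
```

```text
t8.92 pos [ 0.4819 -0.2248  0.1535] yaw 57.0 tilt [ 0.002 -0.001] F [ 1.   0.2 -1.5] T [ 0.01 -0.   -0.04] open 0.0311 q [ 0.71  0.31 -0.42  1.92  0.15  0.95 -0.36]
d 0.0027 -0.0030 0.0362 a 0.0007 -0.0001 -0.0000 rows 0.3
[ 0.4815 -0.2248  0.1532]
```

View pics/a11.png

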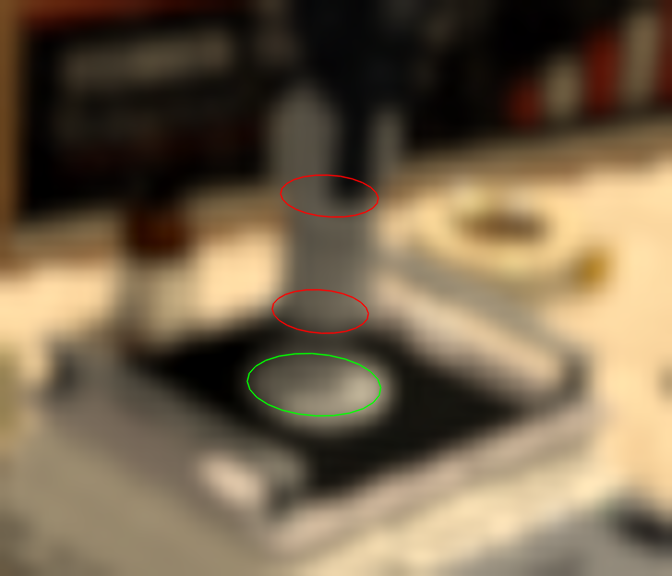

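drive_tool([
  {"dx": 0.001,"dy": -0.001,"dz": 0.012,"ax": 0,"ay": 0,"az": 0},
  {"dx": 0.001,"dy": -0.001,"dz": 0.024,"ax": 0,"ay": 0,"az": 0},
  {"dx": 0.001,"dy": -0.001,"dz": 0.03,"ax": 0,"ay": 0,"az": 0},
  {"dx": 0.001,"dy": -0.001,"dz": 0.036,"ax": 0,"ay": 0,"az": 0},
  {"dx": 0.001,"dy": -0.001,"dz": 0.036,"ax": 0,"ay": 0,"az": 0},
])

```text
time: 9.53
position: [0.4805, -0.2236, 0.1371]
tool_rot: [0.879, 0.477, -0.0, -0.001]
force: [-1.2, 0.1, -2.2]
opening: 0.0311
```

```bash
python3 go.py .481 -.224 .134 57
```

```text
t9.53 pos [ 0.4805 -0.2236  0.1371] yaw 57.0 tilt [-0.0011  0.0008] F [-1.2  0.1 -2.2] T [ 0.04  0.04 -0.03] open 0.0311 q [ 0.71  0.33 -0.42  1.93  0.16  0.92 -0.37]
d -0.0001 0.0015 0.0078 a -0.0004 -0.0000 -0.0001 rows 0.1
```

drive_tool([
  {"dx": 0,"dy": 0,"dz": 0.005,"ax": 0,"ay": 0,"az": 0},
  {"dx": 0,"dy": 0,"dz": 0.01,"ax": 0,"ay": 0,"az": 0},
  {"dx": 0,"dy": 0,"dz": 0.01,"ax": 0,"ay": 0,"az": 0},
  {"dx": 0,"dy": 0,"dz": 0.01,"ax": 0,"ay": 0,"az": 0},
])

```text
time: 9.87
position: [0.4809, -0.2233, 0.1336]
tool_rot: [0.879, 0.477, 0.0, -0.0]
force: [0.4, 1.8, -2.9]
opening: 0.0309
```

```bash
python3 go.py .481 -.224 .130 57
```

```text
t9.87 pos [ 0.4809 -0.2233  0.1336] yaw 57.0 tilt [-0.0001  0.0008] F [ 0.4  1.8 -2.9] T [ 0.54 -0.16  0.01] open 0.0309 q [ 0.7   0.33 -0.42  1.94  0.17  0.91 -0.37]
d -0.0013 0.0011 0.0090 a -0.0002 -0.0002 0.0000 rows 0.1
```

drive_tool([
  {"dx": 0,"dy": 0,"dz": 0.005,"ax": 0,"ay": 0,"az": 0},
  {"dx": 0,"dy": 0,"dz": 0.01,"ax": 0,"ay": 0,"az": 0},
  {"dx": 0,"dy": 0,"dz": 0.01,"ax": 0,"ay": 0,"az": 0},
  {"dx": 0,"dy": 0,"dz": 0.01,"ax": 0,"ay": 0,"az": 0},
])

```text
time: 10.2
position: [0.4809, -0.2233, 0.1296]
tool_rot: [0.879, 0.477, 0.0, -0.0]
force: [1.1, 2.6, -2.4]
opening: 0.031
```

```bash
python3 go.py .481 -.224 .130 57; python3 look.py a12
```

```text
t10.20 pos [ 0.4809 -0.2233  0.1296] yaw 57.0 tilt [-0.0002  0.0008] F [ 1.1  2.6 -2.4] T [ 0.89 -0.1   0.01] open 0.0310 q [ 0.7   0.33 -0.42  1.94  0.17  0.9  -0.38]
d -0.0012 0.0012 -0.0010 a -0.0002 -0.0002 0.0000 rows 0.0
[ 0.4808 -0.2234  0.1296]
```

View pics/a12.png

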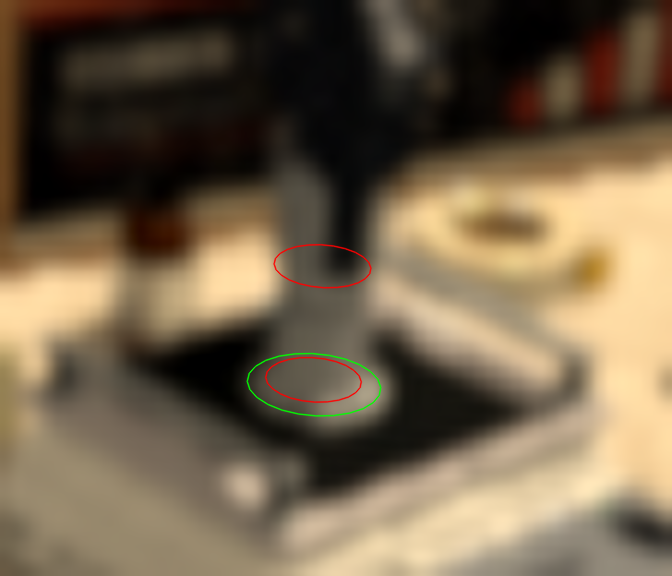

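drive_tool([
  {"dx": 0,"dy": 0,"dz": 0.003,"ax": 0,"ay": 0,"az": 0},
  {"dx": 0,"dy": 0,"dz": 0.006,"ax": 0,"ay": 0,"az": 0},
  {"dx": 0,"dy": 0,"dz": 0.006,"ax": 0,"ay": 0,"az": 0},
  {"dx": 0,"dy": 0,"dz": 0.006,"ax": 0,"ay": 0,"az": 0},
])

```text
time: 10.73
position: [0.4809, -0.2234, 0.1279]
tool_rot: [0.879, 0.477, 0.0, -0.0]
force: [-0.7, 5.4, 1.0]
opening: 0.031
```

```bash
python3 go.py .481 -.224 .125 57
```

```text
t10.73 pos [ 0.4809 -0.2234  0.1279] yaw 57.0 tilt [-0.0002  0.0004] F [-0.7  5.4  1. ] T [ 1.4   0.22 -0.03] open 0.0310 q [ 0.7   0.34 -0.42  1.94  0.17  0.9  -0.38]
d -0.0012 0.0009 0.0072 a -0.0001 -0.0001 0.0000 rows 0.1
```

drive_tool([
  {"dx": 0.002,"dy": -0.001,"dz": 0,"ax": 0,"ay": 0,"az": 0},
  {"dx": 0.002,"dy": -0.001,"dz": 0.002,"ax": 0,"ay": 0,"az": 0},
  {"dx": 0.002,"dy": -0.001,"dz": 0.003,"ax": 0,"ay": 0,"az": 0},
  {"dx": 0.002,"dy": -0.001,"dz": 0.003,"ax": 0,"ay": 0,"az": 0},
  {"dx": 0.002,"dy": -0.001,"dz": 0.003,"ax": 0,"ay": 0,"az": 0},
])

```text
time: 11.15
position: [0.4811, -0.2232, 0.1278]
tool_rot: [0.879, 0.477, -0.0, 0.0]
force: [-4.1, 5.2, 10.0]
opening: 0.0309
```

```bash
python3 go.py .481 -.224 .125 57
```

```text
t11.15 pos [ 0.4811 -0.2232  0.1278] yaw 57.0 tilt [-0.0003 -0.0009] F [-4.1  5.2 10. ] T [1.21 0.95 0.01] open 0.0309 q [ 0.7   0.34 -0.42  1.94  0.17  0.9  -0.38]
d -0.0017 0.0009 0.0069 a 0.0001 0.0003 -0.0002 rows 0.1
```

Run:
```python
from av import *
a=avg('scene',6,'a13'); 
b=np.load('pics/a11.npy')
ims=[]
for q in(b,a):
    g=q[160:192,283:309];g=np.clip((g-20)/(130-20)*255,0,255).astype(np.uint8);ims.append(cv2.resize(g,None,fx=14,fy=14,interpolation=cv2.INTER_CUBIC))
s=bot.read_state();m=s['position']
print(s['time'])
p=ims[1].copy()
for h,col in((.070,(0,0,255)),(.081,(0,255,0))):
    over('scene',p,(m[0]-.0015,m[1]-.0013,0),[circ(0,0,.015,h)],283,160,14,col)
cv2.imwrite('pics/a13.png',cv2.resize(np.hstack([*ims,p]),None,fx=.7,fy=.7))
t=avg('top',4,'at13');cv2.imwrite('pics/at13.png',c(t,295,145,335,185,14))
```

```text
11.45
```

View pics/a13.png

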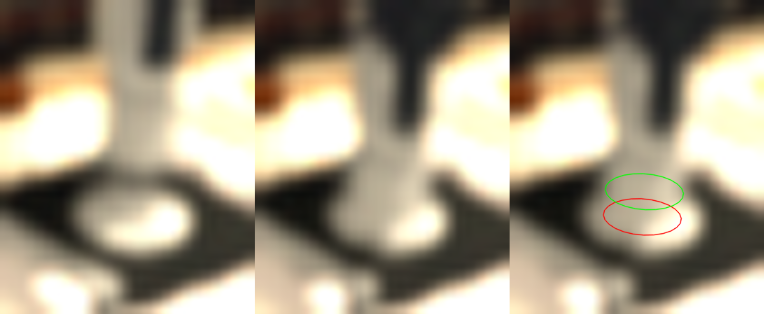

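View pics/at13.png

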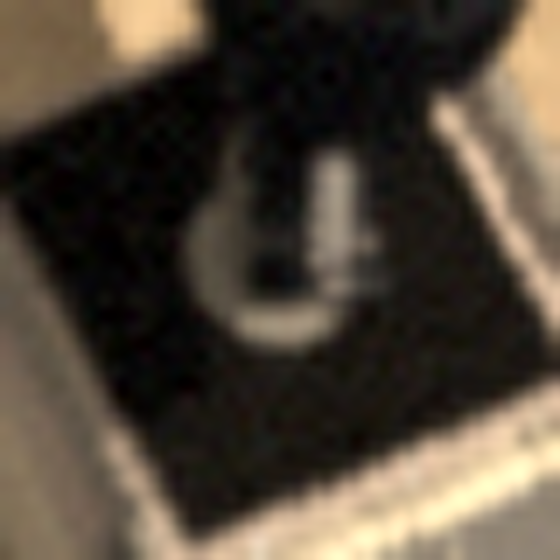

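Run:
```python
from fit import *
a=np.load('pics/a13.npy').mean(2).astype(int);b=np.load('pics/a11.npy').mean(2).astype(int)
print('cols 288-305');
for r in range(168,188): print(r,a[r,288:306],'|',b[r,288:306])
print(proj('scene',T((.4797,-.2245,0),circ(0,0,.015,.07,8))).round(1).tolist())
```

```text
cols 288-305
168 [102 106 110 108  99  89  84  86  81  58  37  43  71 109 142 161 170 177] | [103 107 111 111 107  98  89  89  92  92  92  94 108 134 158 167 170 177]
169 [116 124 135 133 116  94  85  85  78  55  37  44  75 114 145 158 158 166] | [116 125 136 139 132 113  93  88  89  91  92  95 109 136 161 164 159 167]
170 [148 154 161 155 130 100  86  84  75  53  37  46  77 114 139 146 141 148] | [148 154 163 165 155 128 100  89  89  90  91  95 108 129 149 150 141 148]
171 [173 175 176 167 140 106  88  85  74  54  39  49  81 114 130 134 131 134] | [173 176 179 179 167 135 103  91  91  92  94  99 109 122 134 136 131 134]
172 [183 184 184 178 155 117  92  86  76  57  47  60  94 126 135 131 126 128] | [184 184 185 185 172 137 102  92  93  95  98 104 115 128 135 131 127 128]
173 [186 186 187 184 163 124  95  89  83  70  64  76 109 142 153 144 131 127] | [186 187 187 186 170 132 100  92  94  96 100 108 122 141 152 144 132 128]
174 [184 182 180 174 153 116  92  91  90  85  83  92 117 147 161 159 153 145] | [186 183 180 174 154 118  94  92  94  97 102 110 123 144 160 159 153 146]
175 [165 
[... 1313 characters left out ...]
 123 127 132 140 147 144 121  79  48  41  42]
184 [ 50  39  36  46  60  68  72  81  98 114 119 119 111  89  59  43  42  42] | [ 50  40  37  48  66  87 107 118 123 126 125 122 113  89  59  43  42  41]
185 [70 59 48 41 41 46 52 64 79 88 87 81 72 57 45 41 42 42] | [69 59 50 46 50 62 76 85 92 94 89 82 72 57 45 41 42 42]
186 [81 76 67 55 44 39 41 48 55 57 55 50 45 42 41 41 41 42] | [83 78 72 68 62 55 51 53 57 59 56 50 46 42 41 41 40 42]
187 [85 85 83 75 64 60 58 49 44 43 43 42 41 40 41 42 46 54] | [104  98  91  91  90  81  67  51  44  43  43  42  41  41  41  43  46  54]
[[293.1, 180.2], [292.0, 181.4], [293.3, 182.8], [296.1, 183.5], [298.9, 183.1], [300.0, 181.8], [298.7, 180.4], [295.9, 179.8]]
```

drive_tool([
  {"dx": 0,"dy": 0,"dz": -0.006,"ax": 0,"ay": 0,"az": 0},
  {"dx": 0,"dy": 0,"dz": -0.012,"ax": 0,"ay": 0,"az": 0},
  {"dx": 0,"dy": 0,"dz": -0.012,"ax": 0,"ay": 0,"az": 0},
  {"dx": 0,"dy": 0,"dz": -0.012,"ax": 0,"ay": 0,"az": 0},
])

```text
time: 11.98
position: [0.4809, -0.2233, 0.1311]
tool_rot: [0.879, 0.477, -0.0, 0.0]
force: [-0.8, 3.3, -0.3]
opening: 0.031
```

drive_tool([
  {"dx": 0.003,"dy": 0,"dz": 0,"ax": 0,"ay": 0,"az": 0},
  {"dx": 0.006,"dy": 0,"dz": 0,"ax": 0,"ay": 0,"az": 0},
  {"dx": 0.006,"dy": 0,"dz": 0,"ax": 0,"ay": 0,"az": 0},
  {"dx": 0.006,"dy": 0,"dz": 0,"ax": 0,"ay": 0,"az": 0},
])

```text
time: 12.32
position: [0.4815, -0.2225, 0.1309]
tool_rot: [0.879, 0.477, -0.001, 0.0]
force: [-2.7, -2.0, -1.4]
opening: 0.031
```

drive_tool([
  {"dx": -0.003,"dy": 0,"dz": 0,"ax": 0,"ay": 0,"az": 0},
  {"dx": -0.006,"dy": 0,"dz": 0,"ax": 0,"ay": 0,"az": 0},
  {"dx": -0.006,"dy": 0.004,"dz": 0,"ax": 0,"ay": 0,"az": 0},
  {"dx": -0.006,"dy": 0.006,"dz": 0,"ax": 0,"ay": 0,"az": 0},
  {"dx": -0.006,"dy": 0.006,"dz": 0,"ax": 0,"ay": 0,"az": 0},
])

```text
time: 12.73
position: [0.4817, -0.2232, 0.1308]
tool_rot: [0.879, 0.477, -0.001, -0.002]
force: [-4.6, 3.1, 0.3]
opening: 0.0311
```

drive_tool([
  {"dx": 0.003,"dy": -0.006,"dz": 0,"ax": 0,"ay": 0,"az": 0},
  {"dx": 0.003,"dy": -0.006,"dz": 0.004,"ax": 0,"ay": 0,"az": 0},
  {"dx": 0.003,"dy": -0.006,"dz": 0.008,"ax": 0,"ay": 0,"az": 0},
  {"dx": 0.003,"dy": -0.006,"dz": 0.012,"ax": 0,"ay": 0,"az": 0},
  {"dx": 0.003,"dy": -0.006,"dz": 0.012,"ax": 0,"ay": 0,"az": 0},
  {"dx": 0.003,"dy": -0.006,"dz": 0.012,"ax": 0,"ay": 0,"az": 0},
])

```text
time: 13.23
position: [0.4815, -0.2225, 0.1278]
tool_rot: [0.879, 0.477, -0.001, 0.0]
force: [-6.6, 1.4, 9.8]
opening: 0.0312
```

```bash
python3 go.py .481 -.224 .125 57
python3 - <<'E'
from av import *
p,d=snap('scene','s14');crop(p,180,130,340,240,5,'s14c')
p,d=snap('top','t14');crop(p,190,120,390,220,4,'t14c')
E
```

```text
t13.23 pos [ 0.4815 -0.2225  0.1278] yaw 57.0 tilt [-0.0007 -0.0011] F [-6.6  1.4  9.8] T [ 0.26  1.65 -0.02] open 0.0312 q [ 0.7   0.34 -0.42  1.94  0.17  0.9  -0.38]
d -0.0037 0.0009 0.0069 a -0.0000 0.0004 -0.0002 rows 0.1
```

View pics/s14c.png

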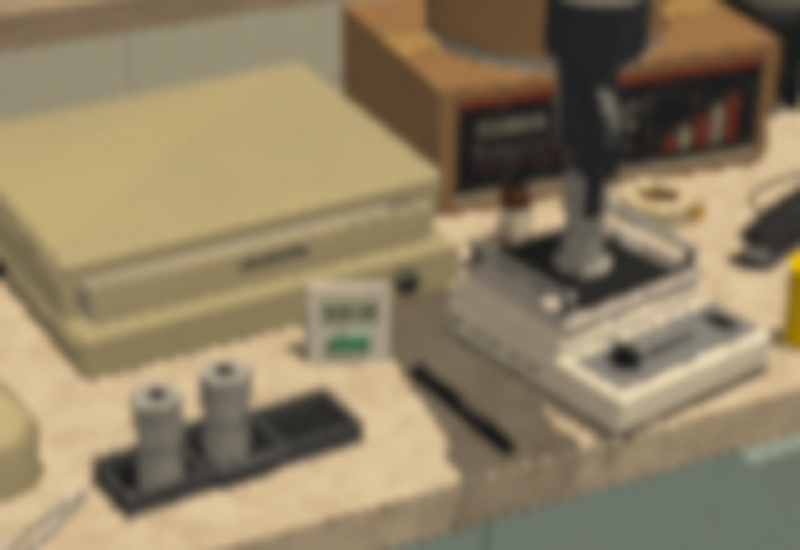

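View pics/t14c.png

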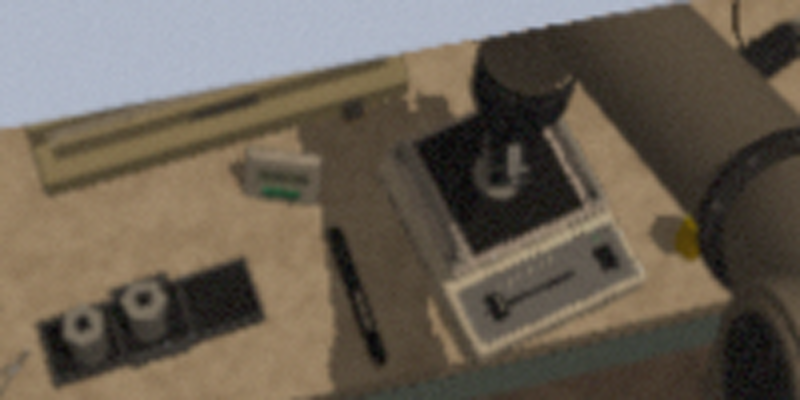

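drive_tool([
  {"dx": -0.001,"dy": -0.003,"dz": 0,"ax": 0,"ay": 0,"az": 0},
  {"dx": -0.001,"dy": -0.003,"dz": 0,"ax": 0,"ay": 0,"az": 0},
  {"dx": -0.001,"dy": -0.003,"dz": 0,"ax": 0,"ay": 0,"az": 0},
  {"dx": -0.001,"dy": -0.003,"dz": 0,"ax": 0,"ay": 0,"az": 0},
])

```text
time: 13.67
position: [0.4813, -0.2225, 0.1278]
tool_rot: [0.879, 0.477, 0.0, 0.001]
force: [-5.2, 1.2, 6.9]
opening: 0.031
```

```bash
python3 go.py .481 -.224 .125 57
```

```text
t13.67 pos [ 0.4813 -0.2225  0.1278] yaw 57.0 tilt [ 0.0018 -0.0017] F [-5.2  1.2  6.9] T [ 0.08  1.07 -0.  ] open 0.0310 q [ 0.7   0.34 -0.42  1.94  0.17  0.9  -0.38]
d -0.0035 0.0014 0.0069 a 0.0008 0.0001 -0.0002 rows 0.1
```

```bash
python3 -c "
from workcell import bot
print(bot.hand_in())"
```

```text
the job is handed in; nothing more can be done
None
```

The speed slider is at zero, and the first socket I tried fits the nut. It is seated, upright and still gripped. I handed the job in at 13.7 s; no verdict was reported.

- **Slider:** I pushed the cap towards the short-mark end. At the end stop the force rose to about 10 N with no further movement. Later pictures show the cap at that end of the track.
- **Socket:** I took the grey socket from the tray cell nearest the shaker and lowered it onto the nut. There was no push back on the way down until the tool stopped at z = 0.1278 m. I had calculated 0.1277 m for the mouth resting on the washer; a socket too narrow to fit would have stopped near 0.139 m.
- **Fit check:** I raised it about 3 mm and pushed sideways. It moved less than about 1 mm in the two directions tried, so the hexagon is engaged.
- **At hand-in:** It was pressed down with about 7 N, upright to within about 0.2°, with the jaws at 31 mm. A side force of about 5 N remained that I did not fully remove. The other two sockets and the bystanders visible in the last pictures looked undisturbed.

**Less certain:**
- The pictures were too blurred to show the socket's mouth on the washer, so the seating rests on the height and force readings.
- The two cameras disagreed by 1–2 mm on the nut and socket positions.
- I did not do a twist test.

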